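# Make up the two line-check kits at the weighing station

### The arm

A 6-joint arm with a two-finger parallel gripper is mounted at the origin on the work surface. World frame = base frame: x ahead of the robot, y to its left, z up, the work surface at z = 0. Lengths are in m, angles in rad, forces in N, time in s.
With the tool pointing down it reaches from about 0.35 to 0.975 m from the base axis. Payload 4.9 kg.
Tool frame: the origin (TCP) lies midway between the tips of the shut fingers; the grasp point (between the pads) lies 19 mm behind it; z points along the fingers, y is the direction in which the jaws open and shut (so a half turn about z gives the same grasp; the last joint's range is limited). The gripper opens to 85 mm and grips with 20 to 120 N. Pads are 22 mm wide; open, the fingers measure 114 mm over their backs; the gripper's body (76 mm by 85 mm) begins 54 mm behind the grasp point. The pads swing forward as they close: fully open they stand 13 mm farther back than shut.
Start: joints at [1.139, 0.053, 1.613, -0, 1.476, -0.119], TCP at [0.192, 0.595, 0.195] pointing down, gripper open.
Joint ranges: [-3.01, 3.01], [-1.01, 2.22], [0.06, 2.58], [-1.02, 4.17], [0.09, 2.62], [-3.14, 3.14]. Speed limits (rad/s): [2.57, 2.57, 3.14, 3.14, 3.14, 3.14].

### API

Orientations are given as a unit quaternion [w, x, y, z].
In Python, from plant import state, grab_frame, camera_params, job_done, boxes_of gives the robot as it stands.
- The arm moves only by the tool step_arm, never from a script. Its argument "steps" is a list of rows, each a list of 4 numbers: the shift along the tool's x, y, z in mm, then the turn about the tool's z in degrees. A call has 1 to 8 rows; each row shifts and turns the pose as measured when the row begins, along the tool's axes as they then stand; what a row does not reach is not made up. A row lasts 1/10 s, in which the tool goes at most 50 mm and 8.59 degrees, less where a joint would pass 70% of its speed; a pose out of reach is approached as far as the arm can. A call is refused whole if a number of a shift passes 50 or a number of a turn 8.59, either way. A call with a gripper value outside its range is refused whole. "claw" is the opening in per cent of the stroke, from 0 (shut) to 100 (fully open), set as the call begins (left out, the last holds). The fingers move at their own pace and stop on an object; the grip force is fixed at half the most. Time passes only in rows, so rows that do not move let the fingers close. It gives the time, the measured TCP pose, the force and the opening at its end, in the units of the state.
- state(): the state, without advancing time (a new reading comes with each control period).
- grab_frame(name): name is "side" or "top" or "wrist"; returns (picture, depth): 480x640x3 uint8, red, green, blue; 480x640 float32, m along the optical axis (not along the pixel's ray), 0 where there is no reading.
- camera_params(name): a dict with "mtx" (3x3 intrinsics, pixels), "extrinsics" (4x4, takes a point from camera to world coordinates); the wrist camera has in their place "T_tool_cam" (4x4, takes a point from camera to tool coordinates, whose origin is the TCP and whose axes are the flange's). Camera axes: x right, y down, z forward; pixel columns grow to the right and rows downward; lengths in m; the calibration is good to about 2 mm. A picture is of the moment at which its call begins: read the wrist's pose just before it. camera_params takes no time and is no camera call.
- job_done(): hands the job in, once; it reports no verdict.
Trained networks look in the newest picture that a camera, given by its name, has taken for a name from the list of things; names that differ only in an ending like _2 or _b are one class to them, and where a whole thing is asked for, a point or a joint stands for the part that bears it (a point fixed in the world has none). Each returns a list of dicts, best first, with "p" (0 to 1); they miss things now and then, are a little off and sometimes report something else, mostly with a low value. They report only what shows in the picture. A call takes as long as a camera call.
- boxes_of(camera, label): "box" ([left, top, width, height] in pixels, round what is visible of it).
The state is a dict: "time": time; "joint_pos": joint angles; "joint_vel": joint speeds; "joint_efforts": joint torques, N m; "tool_pos": TCP position; "tool_rot": TCP orientation; "contact_force": force on the tool from outside, world axes, zero at the start; "ft_torque": the same for the moment, N m; "gripper_width": opening from 0.0 (shut) to 1.0 (fully open).
Only numpy, scipy, OpenCV 4.12 (cv2) and the standard library are available. Lean on these libraries where they do the work, as an engineer would, in place of code of your own. Each camera call takes 0.05 s, during which the arm holds its last target. There are 200 camera calls.

### The job

Make up the two line-check kits from the stock on the bench, one thing to a bay: in the three-bay tray the wide jar goes in the largest bay, the date stamp in the middle bay and the largest of the three check weights in the smallest bay; in the two-bay tray the slim jar goes in the larger bay and the middle-sized check weight in the smaller one. Set each thing down upright on the floor of its bay, without dropping it, and leave the smallest weight, the label roll and the tally counter standing where they are.

Things in the scene. Friction and masses are not known exactly. Their poses are not given: they have to be found in the camera images.
- tray_three: Loose white tray, 0.6 kg, 230 mm long (its x), 96 mm wide (its y), three bays in a row. Floor and walls 3 mm thick, wall tops 15 mm above the bench. Bays 90 mm along y, centred on y = 0; along x: largest 90 mm (centre x = -67 mm); middle 72 mm (centre x = +17 mm); smallest 56 mm (centre x = +84 mm). Largest bay nearest the robot. Origin: underside centre, z up. Left or right of the stock.
- tray_two: Loose white tray, 0.4 kg, 125 mm long (its x), 96 mm wide (its y), two bays in a row. Floor and walls 3 mm thick, wall tops 15 mm above the bench. Bays 90 mm along y, centred on y = 0; along x: larger 68 mm (centre x = -25.5 mm); smaller 48 mm (centre x = +35.5 mm). The larger bay is at the robot's end. Origin: underside centre, z up. Left or right of the stock.
- jar_wide: Wide squat round sample jar, amber with a paper label and a ribbed white screw lid: 62 mm diameter, 50 mm tall (lid: top 16 mm), 0.1 to 0.17 kg, standing upright. Origin: centre of its underside, z up.
- jar_slim: Slim tall round sample jar, amber with a paper label and a ribbed white screw lid: 44 mm diameter, 78 mm tall (lid: top 18 mm), 0.08 to 0.14 kg, standing upright. Origin: centre of its underside, z up.
- date_stamp: Self-inking date stamp, black frame with a grey push cap on top, standing upright, 80 mm tall, 0.1 to 0.17 kg. Frame 62 mm (its x) by 40 mm (its y), up to 46 mm high; above it the cap, 46 mm (x) by 30 mm (y), from 46 to 80 mm high, centred; cap and frame are one rigid piece. Origin: centre of its underside, z up; any yaw.
- weight_large: Largest dark steel check weight: plain cylinder with a narrower neck and a round knob on top, standing upright. Origin: centre of its underside, z up. 38 mm diameter up to 44 mm high, knob 27 mm diameter, 64 mm tall in all, 0.5 kg.
- weight_middle: Middle-sized dark steel check weight: plain cylinder with a narrower neck and a round knob on top, standing upright. Origin: centre of its underside, z up. 28 mm diameter up to 32 mm high, knob 20 mm diameter, 47 mm tall in all, 0.2 kg.
- weight_small: Smallest dark steel check weight: plain cylinder with a narrower neck and a round knob on top, standing upright. Origin: centre of its underside, z up. 22 mm diameter up to 25 mm high, knob 16 mm diameter, 37 mm tall in all, 0.1 kg. Stays in the stock.
- label_roll: Roll of blank labels standing on its flat end: 74 mm outer diameter, 38 mm hole, 40 mm tall, 0.15 kg. Origin: centre of its underside. Stays in the stock.
- tally_counter: Hand tally counter, a flat steel drum 46 mm diameter, 22 mm tall, lying on its back, with a push button and a winding knob that stand out up to 6 mm at the side. Origin: centre of its underside. Stays in the stock.

How it is judged:
At the end, for the whole second after the job is handed in: Each of the five stands upright (0.08 rad), at rest, in its own bay: centre between the bay's walls, underside within 3 mm of the tray floor. Trays flat on the bench. Smallest weight, label roll and tally counter within 30 mm of their starts, not tipped (x of jar_wide in the frame of tray_three between -0.112 and -0.022 m and y of jar_wide in the frame of tray_three between -0.045 and 0.045 m and z of each of jar_wide, date_stamp, weight_large in the frame of tray_three below 0.006 m and angle between each of jar_wide, date_stamp, weight_large, jar_slim, weight_middle's own z axis and vertical below 0.08 rad and linear speed of each of jar_wide, date_stamp, weight_large, jar_slim, weight_middle below 0.02 m/s and x of date_stamp in the frame of tray_three between -0.019 and 0.053 m and y of date_stamp in the frame of tray_three between -0.045 and 0.045 m and x of weight_large in the frame of tray_three between 0.056 and 0.112 m and y of weight_large in the frame of tray_three between -0.045 and 0.045 m and x of jar_slim in the frame of tray_two between -0.0595 and 0.0085 m and y of jar_slim in the frame of tray_two between -0.045 and 0.045 m and z of each of jar_slim, weight_middle in the frame of tray_two below 0.006 m and x of weight_middle in the frame of tray_two between 0.0115 and 0.0595 m and y of weight_middle in the frame of tray_two between -0.045 and 0.045 m and angle between each of tray_three, tray_two's own z axis and vertical below 0.05 rad and height (world z) of each of tray_three, tray_two below 0.005 m and distance of each of weight_small, label_roll, tally_counter from where it was at the start of the episode below 0.03 m and angle between each of weight_small, label_roll, tally_counter's own z axis and vertical below 0.1 rad); the robot touches nothing.
It fails at once if the wide jar is dropped into the tray (reaches its floor at over 0.6 m/s, a fall of some 2 cm or more) (horizontal distance between jar_wide and tray_three below 0.12 m and z of jar_wide in the frame of tray_three below 0.015 m and linear speed of jar_wide above 0.6 m/s).
It fails at once if the date stamp is dropped into the tray (reaches its floor at over 0.6 m/s, a fall of some 2 cm or more) (horizontal distance between date_stamp and tray_three below 0.12 m and z of date_stamp in the frame of tray_three below 0.015 m and linear speed of date_stamp above 0.6 m/s).
It fails at once if the largest weight is dropped into the tray (reaches its floor at over 0.6 m/s, a fall of some 2 cm or more) (horizontal distance between weight_large and tray_three below 0.12 m and z of weight_large in the frame of tray_three below 0.015 m and linear speed of weight_large above 0.6 m/s).
It fails at once if the slim jar is dropped into the tray (reaches its floor at over 0.6 m/s, a fall of some 2 cm or more) (horizontal distance between jar_slim and tray_two below 0.12 m and z of jar_slim in the frame of tray_two below 0.015 m and linear speed of jar_slim above 0.6 m/s).
It fails at once if the middle-sized weight is dropped into the tray (reaches its floor at over 0.6 m/s, a fall of some 2 cm or more) (horizontal distance between weight_middle and tray_two below 0.12 m and z of weight_middle in the frame of tray_two below 0.015 m and linear speed of weight_middle above 0.6 m/s).
It also fails if it takes over 136 s, if anything falls off the work surface, if the arm or the gripper's body presses on something with over 40 N, if the wrist force passes 120 N, or if a joint passes its speed limit or range.

## Working session

There is one attempt and no reset: what is moved stays moved. The work goes in short steps, Python scripts to look and compute and a tool call to move; the robot and the scene stay as the last step left them, time stands still between calls to the robot, and variables do not carry over. Pictures are saved under pics/ and viewed, about 12 in all and at most 16, crops included, and the job is handed in when it is done.

Besides the shell and the picture viewer there is one more tool, called after "Emit:" as name([rows], argument=value, ...), one row to a line, values as JSON. step_arm: Moves the arm, as the interface text tells. Its arguments: {"type":"object","properties":{"steps":{"type":"array"},"claw":{"type":"number"}},"required":["steps"]}

```bash
mkdir -p pics; ls; cat > h.py <<'E'
import numpy as np, cv2
from plant import *
def cloud(name, d, st=None):
    p=camera_params(name); K=np.array(p["mtx"])
    T=np.array(p["extrinsics"]) if "extrinsics" in p else None
    if T is None:
        from scipy.spatial.transform import Rotation as R
        s=st; q=s["tool_rot"]; W=np.eye(4); W[:3,:3]=R.from_quat([q[1],q[2],q[3],q[0]]).as_matrix(); W[:3,3]=s["tool_pos"]
        T=W@np.array(p["T_tool_cam"])
    v,u=np.mgrid[:480,:640]
    P=np.stack([(u-K[0,2])/K[0,0]*d,(v-K[1,2])/K[1,1]*d,d],-1)
    X=P@T[:3,:3].T+T[:3,3]; X[d<=0]=np.nan
    return X
E
python3 - <<'E'
from h import *
s=state(); print(s)
for n in ("top","side"):
    im,d=grab_frame(n); cv2.imwrite(f"pics/{n}0.png",im[...,::-1]); np.save(f"{n}0.npy",d)
    X=cloud(n,d); print(n,np.round(camera_params(n)["extrinsics"],3).tolist())
    for l in "tray_three tray_two jar_wide jar_slim date_stamp weight_large weight_middle weight_small label_roll tally_counter".split():
        for b in boxes_of(n,l)[:3]:
            x,y,w,h=b["box"]; c=X[int(min(479,y+h/2)),int(min(639,x+w/2))]
            print(n,l,round(b["p"],2),np.round(b["box"]).tolist(),np.round(c,3))
print(state()["time"])
E
```

```text
pics
{'time': 0.0, 'joint_pos': array([ 1.13900406e+00,  5.33696910e-02,  1.61428906e+00, -1.30084433e-05,
        1.47599217e+00, -1.19028230e-01]), 'joint_vel': array([ 4.18620866e-04, -3.41084933e-04, -6.60291491e-05,  2.07923700e-03,
       -2.21587897e-03,  1.66680596e-04]), 'joint_efforts': array([-7.32244807e-04, -3.93673396e+01, -3.70182896e+01, -1.29215741e-04,
        6.94948787e-03, -1.42197089e-05]), 'tool_pos': array([0.19203427, 0.59403866, 0.19395809]), 'tool_rot': array([-2.73634585e-04,  1.55744702e-01,  9.87796805e-01, -9.92112082e-04]), 'contact_force': array([-0.38047209, -0.02374823, -0.26749647]), 'ft_torque': array([-0.01567582,  0.00123906, -0.03921659]), 'gripper_width': 1.0033838815334803}
top [[-0.03, -0.997, 0.067, 0.489], [-1.0, 0.03, 0.001, -0.014], [-0.003, -0.067, -0.998, 1.058], [0.0, 0.0, 0.0, 1.0]]
top tray_three 0.97 [424.0, 204.0, 78.0, 116.0] [ 0.485 -0.305  0.003]
top tray_two 0.89 [145.0, 240.0, 60.0, 69.0] [0.479 0.29  0.007]
top jar_wide 0.66 [238.0, 154.0, 32.0, 37.0] [0.678 0.117 0.054]
top jar_wide 0.25 [146.0, 240.0, 59.0, 68.0] [0.481 0.
[... 1317 characters left out ...]
date_stamp 0.73 [375.0, 263.0, 29.0, 29.0] [0.446 0.008 0.022]
side date_stamp 0.69 [277.0, 284.0, 29.0, 48.0] [0.552 0.142 0.045]
side weight_large 0.77 [277.0, 280.0, 27.0, 50.0] [0.555 0.139 0.046]
side weight_middle 0.78 [358.0, 304.0, 21.0, 35.0] [0.451 0.121 0.031]
side weight_middle 0.32 [231.0, 378.0, 146.0, 101.0] [0.484 0.283 0.002]
side weight_small 0.71 [301.0, 248.0, 16.0, 25.0] [0.577 0.008 0.024]
side weight_small 0.54 [260.0, 178.0, 38.0, 53.0] [ 0.672 -0.107  0.045]
side label_roll 0.96 [384.0, 218.0, 46.0, 43.0] [ 0.437 -0.074  0.04 ]
side label_roll 0.37 [193.0, 266.0, 43.0, 46.0] [0.664 0.144 0.049]
side tally_counter 0.6 [376.0, 262.0, 29.0, 28.0] [0.445 0.006 0.022]
1.1
```

```bash
sleep 0; ls pics
```

```text
side0.png
top0.png
```

```bash
python3 - <<'E'
from h import *
d=np.load("top0.npy"); X=cloud("top",d)
im=cv2.imread("pics/top0.png"); cv2.imwrite("pics/top0c.png",cv2.resize(im[130:340,120:520],None,fx=2,fy=2,interpolation=cv2.INTER_CUBIC))
def reg(c,r,zlo,zhi=9):
    m=(np.hypot(X[...,0]-c[0],X[...,1]-c[1])<r)&(X[...,2]>zlo)&(X[...,2]<zhi); return X[m]
for n,c,r,h in [("jar_wide",(.676,.118),.06,.045),("jar_slim",(.571,-.125),.05,.07),("stampcap",(.672,-.115),.06,.072),("stampframe",(.672,-.115),.06,.035),("wl",(.562,.116),.04,.055),("wm",(.455,.105),.04,.04),("ws",(.574,-.009),.03,.03),("roll",(.44,-.116),.06,.035),("tally",(.448,-.011),.04,.016)]:
    P=reg(c,r,h); q=cv2.minEnclosingCircle(P[:,:2].astype(np.float32)); print(n,len(P),"mean",P.mean(0).round(4),"med z",np.median(P[:,2]).round(4),"circ",np.round(q[0],4),round(q[1],4), "rect",cv2.minAreaRect(P[:,:2].astype(np.float32)*1000))
for n,c in [("three",(.483,-.305)),("two",(.48,.29))]:
    P=reg(c,.14,.0085,.025); print(n,len(P),cv2.minAreaRect(P[:,:2].astype(np.float32)*1000),P.mean(0))
    for lo in (-9,):
        print(np.percentile(P[:,0],[1,99]),np.percentile(P[:,1],[1,99]), np.median(reg(c,.02,-1)[:,2]))
bench=X[200:300,210:230,2]; print("bench",np.nanmedian(bench))
E
```

```text
jar_wide 749 mean [0.6789 0.1155 0.0505] med z 0.0505 circ [0.679 0.116] 0.0317 rect ((679.1458129882812, 116.01592254638672), (60.716156005859375, 60.440773010253906), 72.2537841796875)
jar_slim 415 mean [ 0.5759 -0.1225  0.0786] med z 0.0787 circ [ 0.5765 -0.1225] 0.0228 rect ((576.2789306640625, -122.34458923339844), (43.227272033691406, 43.374942779541016), 35.61612319946289)
stampcap 368 mean [ 0.6786 -0.1219  0.0801] med z 0.0803 circ [ 0.6792 -0.1224] 0.0257 rect ((679.4082641601562, -122.46044921875), (46.011234283447266, 30.91609001159668), 32.24048614501953)
stampframe 646 mean [ 0.6751 -0.1205  0.0666] med z 0.0777 circ [ 0.6795 -0.1228] 0.0359 rect ((679.038330078125, -122.35633087158203), (61.84345626831055, 39.40311050415039), 33.522560119628906)
wl 151 mean [0.5624 0.1209 0.0639] med z 0.064 circ [0.5626 0.1215] 0.0136 rect ((562.3878784179688, 121.53103637695312), (25.614208221435547, 23.941003799438477), 89.0381088256836)
wm 81 mean [0.4555 0.1045 0.0469] med z 0.0467 circ [0.4557 0.1047] 0.0099 rect ((455.1732177734375, 104.4002456665039), (18.40534210205078, 17.690
[... 361 characters left out ...]
054688, 71.2281723022461), 88.48289489746094)
tally 419 mean [ 0.4462 -0.0099  0.0223] med z 0.0225 circ [ 0.4469 -0.0111] 0.0251 rect ((445.8381652832031, -9.168331146240234), (45.56058120727539, 44.72235870361328), 21.50333023071289)
three 852 ((493.9654541015625, -298.21136474609375), (250.65023803710938, 97.47427368164062), 13.434515953063965) [ 0.48345182 -0.30132388  0.01440482]
[0.36647627 0.60378292] [-0.3696164  -0.22970082] 0.004114391594764011
two 519 ((479.95147705078125, 285.9022216796875), (97.40476989746094, 126.10757446289062), 77.00260162353516) [0.47897968 0.28676055 0.01435323]
[0.41176094 0.54896813] [0.22697371 0.34336094] 0.003860780862134261
bench 0.0004995373327396635
```

View pics/top0c.png

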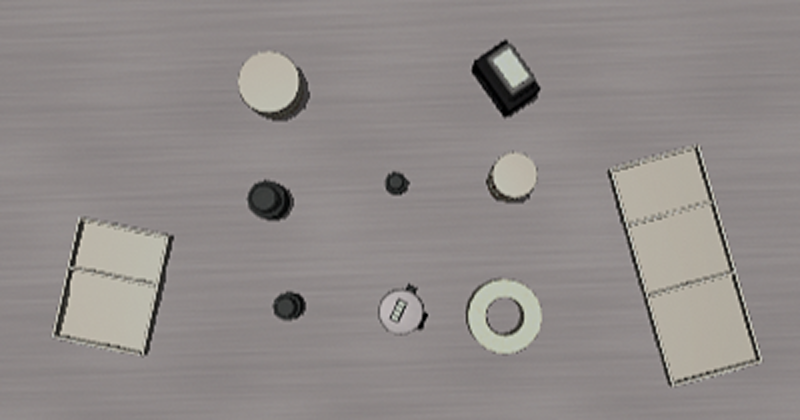

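The picture shows both trays: tray_two at about (115,285) and tray_three at (685,265). It also shows all eight things, which agrees with the network boxes. Next I refine the tray frames and write a planner that prints the moves.

```bash
cat >> h.py <<'E'
import sys, math
def phi_of(s):  # world angle of jaw axis (tool y), deg
    from scipy.spatial.transform import Rotation as R
    q=s["tool_rot"]; M=R.from_quat([q[1],q[2],q[3],q[0]]).as_matrix(); return math.degrees(math.atan2(M[1,1],M[0,1])),M
def plan(x,y,z,phi,step=45,order="all"):
    """print tool-frame rows to reach world x,y,z (m) and jaw angle phi (mod 180)"""
    s=state(); a,M=phi_of(s); d=(np.array([x,y,z])-s["tool_pos"])*1000
    da=(phi-a+90)%180-90
    n=max(1,math.ceil(np.linalg.norm(d)/step),math.ceil(abs(da)/8.5))
    rows=[]
    for i in range(n):
        t=math.radians(da*i/n); Rz=np.array([[math.cos(t),-math.sin(t),0],[math.sin(t),math.cos(t),0],[0,0,1]])
        v=(Rz@M).T@(d/n); rows.append([round(float(k),1) for k in v]+[round(-da/n,2)])
    print("pos",s["tool_pos"].round(4),"phi",round(a,1),"w",round(s["gripper_width"],3),"t",round(s["time"],1),"F",s["contact_force"].round(1),"tilt",M[:2,2].round(4),"n",n); print(rows)
if __name__=="__main__": plan(*map(float,sys.argv[1:]))
E
python3 - <<'E'
from h import *
d=np.load("top0.npy"); X=cloud("top",d)
for n,c,yaw,L in [("three",(.485,-.302),13.4,230),("two",(.48,.286),-13,125)]:
    m=(np.hypot(X[...,0]-c[0],X[...,1]-c[1])<.135)&(X[...,2]>.0085)&(X[...,2]<.02); P=X[m][:,:2].astype(float)
    from scipy.optimize import minimize_scalar
    def ext(a):
        a=math.radians(a); R=np.array([[math.cos(a),math.sin(a)],[-math.sin(a),math.cos(a)]]); Q=(P-c)@R.T; return np.percentile(Q,[1.,99.],axis=0),R
    best=min(np.arange(yaw-5,yaw+5,.25),key=lambda a:np.prod(np.diff(ext(a)[0],axis=0)))
    e,R=ext(best); print(n,best,np.diff(e,axis=0),"centre",np.array(c)+e.mean(0)@R)
    C=np.array(c)+e.mean(0)@R
    for b in ([-.067,.017,.084] if n=="three" else [-.0255,.0355]): print(b,(C+np.array([b,0])@R).round(4))
plan(.4555,.1047,.12,77)
E
```

```text
three 13.4 [[0.22960658 0.09654284]] centre [ 0.48476259 -0.30009992]
-0.067 [ 0.4196 -0.3156]
0.017 [ 0.5013 -0.2962]
0.084 [ 0.5665 -0.2806]
two -13.5 [[0.12518042 0.09631301]] centre [0.48027689 0.28571868]
-0.0255 [0.4555 0.2917]
0.0355 [0.5148 0.2774]
pos [0.1923 0.5947 0.1952] phi 72.1 w 1.001 t 1.1 F [-0.3 -1.1  0.2] tilt [-0. -0.] n 13
[[-30.9, -29.6, 5.8, -0.38], [-30.7, -29.8, 5.8, -0.38], [-30.5, -30.0, 5.8, -0.38], [-30.3, -30.2, 5.8, -0.38], [-30.1, -30.4, 5.8, -0.38], [-29.9, -30.6, 5.8, -0.38], [-29.7, -30.8, 5.8, -0.38], [-29.5, -31.0, 5.8, -0.38], [-29.3, -31.2, 5.8, -0.38], [-29.0, -31.4, 5.8, -0.38], [-28.8, -31.6, 5.8, -0.38], [-28.6, -31.8, 5.8, -0.38], [-28.4, -32.0, 5.8, -0.38]]
```

Emit:
step_arm([
  [-31,-30,5,-0.4],
  [-31,-30,5,-0.4],
  [-30,-30,5,-0.4],
  [-30,-30,5,-0.4],
  [-30,-30,5,-0.4],
  [-30,-31,5,-0.4],
  [-30,-31,5,-0.4],
  [-29,-31,5,-0.4],
])

```text
time: 1.9
tool_pos: [0.3588, 0.2882, 0.1549]
tool_rot: [0.002, 0.122, 0.993, 0.003]
contact_force: [-0.1, 0.4, -0.5]
gripper_width: 1.007
```

Emit:
step_arm([
  [-29,-31,5,-0.4],
  [-29,-31,5,-0.4],
  [-29,-32,5,-0.4],
  [-29,-32,5,-0.4],
  [-28,-32,5,-0.4],
  [0,0,0,0],
])

```text
time: 2.5
tool_pos: [0.4682, 0.0897, 0.1301]
tool_rot: [0.005, 0.106, 0.994, 0.003]
contact_force: [-0.0, 0.3, -0.4]
gripper_width: 1.0
```

```bash
cat > w.py <<'E'
from h import *
import sys
# wrist view: project known-z points near a target; args: name x y zlo r
n,x,y,zlo,r=sys.argv[1],*map(float,sys.argv[2:6])
s=state(); im,d=grab_frame("wrist"); cv2.imwrite(f"pics/{n}.png",im[...,::-1]); X=cloud("wrist",d,s)
m=(np.hypot(X[...,0]-x,X[...,1]-y)<r)&(X[...,2]>zlo)&(X[...,2]<.1)
P=X[m]; print(len(P), P.mean(0).round(4) if len(P) else "", np.round(cv2.minEnclosingCircle(P[:,:2].astype(np.float32))[0],4) if len(P) else "", P[:,2].max() if len(P) else "")
E
python3 w.py wm1 .4555 .1047 .038 .03; python3 h.py .4555 .1047 .008 77
```

```text
484 [0.4536 0.1063 0.0467] [0.4543 0.1063] 0.04904696352704008
pos [0.4675 0.0914 0.1303] phi 77.9 w 0.998 t 2.5 F [ 0.4 -0.2  0.6] tilt [0.0096 0.0062] n 3
[[5.2, 3.2, 40.7, 0.29], [5.2, 3.1, 40.7, 0.29], [5.2, 3.1, 40.7, 0.29]]
```

Emit:
step_arm([
  [7,5,0,0.5],
  [7,5,10,0.4],
  [0,0,10,0],
  [0,0,0,0],
])

```text
time: 2.95
tool_pos: [0.4536, 0.1086, 0.1088]
tool_rot: [0.004, 0.112, 0.994, 0.004]
contact_force: [-0.6, 1.1, 0.4]
gripper_width: 0.998
```

```bash
python3 h.py .4549 .1055 .008 77 30
```

```text
pos [0.4536 0.1086 0.1088] phi 77.1 w 0.998 t 3.0 F [-0.6  1.1  0.4] tilt [0.0096 0.0075] n 4
[[-0.3, -0.9, 25.2, 0.03], [-0.3, -0.9, 25.2, 0.03], [-0.3, -0.9, 25.2, 0.03], [-0.3, -0.9, 25.2, 0.03]]
```

Emit:
step_arm([
  [0,-1,20,0],
  [-1,-1,20,0],
  [0,-1,20,0],
  [0,0,15,0],
  [0,0,5,0],
  [0,0,0,0],
])

```text
time: 3.55
tool_pos: [0.4531, 0.1105, 0.0258]
tool_rot: [0.005, 0.107, 0.994, 0.004]
contact_force: [-0.1, -0.1, 0.1]
gripper_width: 1.0
```

```bash
python3 h.py .4549 .1055 .009 77 30
```

```text
pos [0.4531 0.1105 0.0258] phi 77.7 w 1.0 t 3.5 F [-0.1 -0.1  0.1] tilt [0.0105 0.0077] n 1
[[-2.7, -4.7, 16.7, 0.68]]
```

Emit:
step_arm([
  [-2,-3,8,0.3],
  [-1,-1,6,0],
  [0,0,0,0],
  [0,0,0,0],
])

```text
time: 3.95
tool_pos: [0.4572, 0.1063, 0.0129]
tool_rot: [0.007, 0.11, 0.994, 0.005]
contact_force: [-0.3, 0.4, -1.0]
gripper_width: 1.0
```

Emit:
step_arm([
  [0,0,0,0],
  [0,0,0,0],
  [0,0,0,0],
  [0,0,0,0],
  [0,0,0,0],
  [0,0,0,0],
  [0,0,0,0],
], claw=0)

```text
time: 4.65
tool_pos: [0.4584, 0.1063, 0.0144]
tool_rot: [0.008, 0.11, 0.994, 0.005]
contact_force: [0.5, -0.8, -1.0]
gripper_width: 0.003
```

```bash
python3 h.py .5148 .2774 .13 76.5 30
```

```text
pos [0.4584 0.1063 0.0144] phi 77.4 w 0.003 t 4.7 F [ 0.5 -0.8 -1. ] tilt [0.0172 0.0081] n 8
[[-2.4, 22.6, -14.2, 0.11], [-2.4, 22.6, -14.2, 0.11], [-2.3, 22.6, -14.2, 0.11], [-2.3, 22.6, -14.2, 0.11], [-2.2, 22.6, -14.2, 0.11], [-2.2, 22.6, -14.2, 0.11], [-2.2, 22.6, -14.2, 0.11], [-2.1, 22.6, -14.2, 0.11]]
```

```bash
python3 - <<'E'
from h import *
im,d=grab_frame("side"); cv2.imwrite("pics/s1.png",im[...,::-1])
im2,d2=grab_frame("wrist"); cv2.imwrite("pics/wr1.png",im2[...,::-1])
cv2.imwrite("pics/j1.png",np.hstack([cv2.resize(im[200:400,250:510],(520,400)),cv2.resize(im2,(280,400))])[...,::-1])
print(boxes_of("side","weight_middle")[:2])
E
```

```text
[{'box': [358.4, 306.5, 20.4, 32.5], 'p': 0.61}]
```

View pics/j1.png

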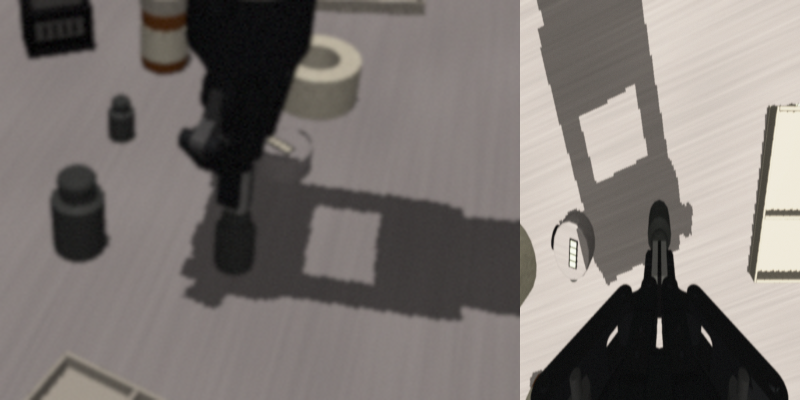

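The picture shows the fingers fully shut beside the middle weight, which still stands upright. I need to know where it is relative to the TCP.

```bash
python3 - <<'E'
from h import *
s=state(); print(s["tool_pos"],s["gripper_width"],s["joint_pos"].round(4))
im,d=grab_frame("wrist"); X=cloud("wrist",d,s)
for zl,zh in [(.002,.02),(.02,.034),(.036,.055),(.055,.08)]:
    m=(np.hypot(X[...,0]-.456,X[...,1]-.106)<.05)&(X[...,2]>zl)&(X[...,2]<zh); P=X[m]
    print("wrist",zl,len(P),P.mean(0).round(4) if len(P) else "",P.min(0).round(3) if len(P) else '',P.max(0).round(3) if len(P) else '')
s2,d=grab_frame("side"); X=cloud("side",d)
for zl,zh in [(.004,.015),(.015,.028),(.028,.04),(.04,.055),(.055,.08)]:
    m=(np.hypot(X[...,0]-.456,X[...,1]-.106)<.05)&(X[...,2]>zl)&(X[...,2]<zh); P=X[m]
    print("side",zl,len(P),P.mean(0).round(4) if len(P) else "",P.min(0).round(3) if len(P) else '',P.max(0).round(3) if len(P) else '')
E
```

```text
[0.45840286 0.10627047 0.01432034] 0.0002696693735151036 [ 0.0647 -0.1485  2.1273  0.0077  1.1452 -1.2893]
wrist 0.002 509 [0.4429 0.1091 0.0107] [0.408 0.074 0.002] [0.487 0.151 0.02 ]
wrist 0.02 1034 [0.4466 0.1078 0.0304] [0.44  0.093 0.02 ] [0.464 0.12  0.034]
wrist 0.036 562 [0.4483 0.1077 0.046 ] [0.444 0.097 0.036] [0.459 0.116 0.055]
wrist 0.055 1835 [0.4477 0.1074 0.0692] [0.444 0.094 0.055] [0.453 0.12  0.08 ]
side 0.004 122 [0.4533 0.1191 0.0096] [0.441 0.105 0.004] [0.469 0.125 0.015]
side 0.015 141 [0.4523 0.1192 0.0213] [0.442 0.107 0.015] [0.466 0.124 0.028]
side 0.028 189 [0.4539 0.1155 0.0328] [0.441 0.101 0.028] [0.469 0.124 0.04 ]
side 0.04 126 [0.4542 0.1141 0.0464] [0.445 0.101 0.04 ] [0.469 0.121 0.055]
side 0.055 257 [0.4549 0.1171 0.0685] [0.445 0.102 0.056] [0.469 0.124 0.08 ]
```

```bash
python3 - <<'E'
import cv2,numpy as np
a=cv2.imread("pics/s1.png")[270:350,320:400]; b=cv2.imread("pics/wr1.png")[220:400,500-470+420:0 or 640]
b=cv2.imread("pics/wr1.png")[220:400,220:420]
print(b.shape)
g=lambda i:cv2.convertScaleAbs(cv2.resize(i,(400,400),interpolation=cv2.INTER_CUBIC),alpha=2.2,beta=10)
cv2.imwrite("pics/j2.png",np.hstack([g(a),g(b)]))
E
```

```text
(180, 200, 3)
```

View pics/j2.png

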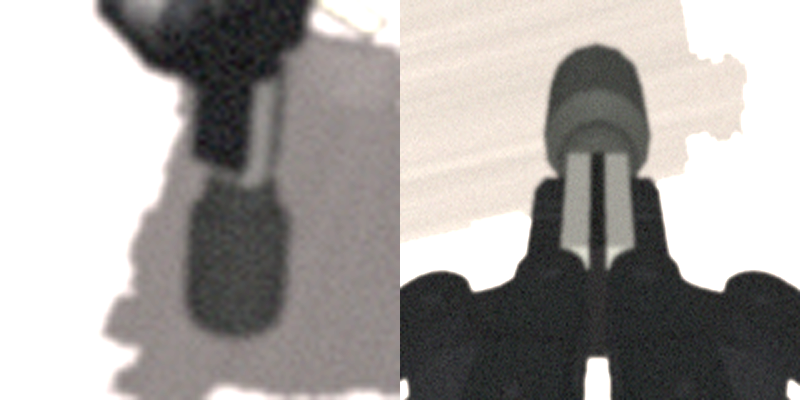

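```bash
python3 - <<'E'
from h import *
p=camera_params("side"); T=np.linalg.inv(p["extrinsics"]); K=np.array(p["mtx"])
for X in [(.4584,.1063,.0144),(.4584,.1063,.03),(.4584,.1063,.045),(.4545,.108,.047),(.4545,.108,.0),(.4545,.122,.032)]:
    c=T@np.array([*X,1]); print(X,(K@c[:3]/c[2])[:2].round(1))
p=camera_params("wrist"); print(np.round(p["T_tool_cam"],4).tolist()); Ti=np.linalg.inv(p["T_tool_cam"]);K=np.array(p["mtx"])
for X in [(0,0,0),(0,0,-.019),(0,0,-.04),(.011,0,0)]:
    c=Ti@np.array([*X,1]); print(X,(K@c[:3]/c[2])[:2].round(1))
E
```

```text
(0.4584, 0.1063, 0.0144) [365.1 321.6]
(0.4584, 0.1063, 0.03) [365.6 313.1]
(0.4584, 0.1063, 0.045) [366.1 304.7]
(0.4545, 0.108, 0.047) [368.7 305. ]
(0.4545, 0.108, 0.0) [367.1 330.6]
(0.4545, 0.122, 0.032) [365.6 320.2]
[[-0.0003, -0.9508, -0.3098, 0.0806], [1.0, -0.0003, -0.0, -0.0006], [-0.0001, -0.3098, 0.9508, -0.179], [0.0, 0.0, 0.0, 1.0]]
(0, 0, 0) [319.4 276. ]
(0, 0, -0.019) [319.5 291.1]
(0, 0, -0.04) [319.6 311.8]
(0.011, 0, 0) [319.4 258.2]
```

The projection disagrees with the reported pose. The visible fingertips are some 35 mm above the reported TCP, at about the top of the knob. I'll raise the arm and measure the tips in the tool frame.

Emit:
step_arm([
  [0,0,-15,0],
  [0,0,-25,0],
  [0,0,-25,0],
  [0,0,-10,0],
  [0,0,0,0],
])

```text
time: 5.4
tool_pos: [0.4556, 0.1055, 0.09]
tool_rot: [0.006, 0.11, 0.994, 0.005]
contact_force: [-0.4, 0.2, -0.1]
gripper_width: 0.001
```

```bash
cat > tip.py <<'E'
from h import *
s=state(); im,d=grab_frame("wrist"); p=camera_params("wrist"); K=np.array(p["mtx"]);T=np.array(p["T_tool_cam"])
X=cloud("wrist",d,s)
v,u=np.mgrid[:480,:640]; P=np.stack([(u-K[0,2])/K[0,0]*d,(v-K[1,2])/K[1,1]*d,d],-1)@T[:3,:3].T+T[:3,3]
m=(d>0)&(np.abs(P[...,1])<.07)&(np.abs(P[...,0])<.03)&(X[...,2]>.055)&(P[...,2]<.02)
Q=P[m]; print(s["tool_pos"],s["gripper_width"],len(Q))
for z0 in np.arange(-.08,.01,.008):
    k=Q[(Q[:,2]>z0)&(Q[:,2]<z0+.008)]
    if len(k): print(round(z0,3),len(k),k.min(0).round(4),k.max(0).round(4))
sm,ds=grab_frame("side"); X=cloud("side",ds); t=s["tool_pos"]
m=(np.hypot(X[...,0]-t[0],X[...,1]-t[1])<.06)&(X[...,2]>.05); 
print("side lowest finger z rel TCP:",np.sort(X[m][:,2])[[0,5,20,60]]-t[2])
i=np.argsort(X[m][:,2])[:8]; print((X[m][i]-t).round(3).tolist())
E
python3 tip.py
```

```text
[0.4555639  0.10552593 0.09001176] 0.0009402140192841064 58352
-0.08 1134 [-0.0106 -0.0217 -0.08  ] [ 0.0151  0.0208 -0.072 ]
-0.072 620 [ 0.0069 -0.0141 -0.072 ] [ 0.013  0.013 -0.064]
-0.064 691 [ 0.0069 -0.014  -0.064 ] [ 0.0126  0.0131 -0.056 ]
-0.056 606 [ 0.0067 -0.0142 -0.056 ] [ 0.0126  0.0132 -0.048 ]
-0.048 374 [ 0.0069 -0.0138 -0.048 ] [ 0.0127  0.0127 -0.04  ]
-0.04 16 [ 0.011  -0.0071 -0.04  ] [ 0.0116  0.0056 -0.0387]
side lowest finger z rel TCP: [0.03446763 0.03568056 0.03774562 0.04352199]
[[0.003, 0.006, 0.034], [-0.005, 0.008, 0.035], [-0.001, 0.007, 0.035], [0.001, 0.007, 0.036], [0.007, 0.007, 0.036], [-0.004, 0.008, 0.036], [-0.008, 0.009, 0.036], [-0.007, 0.01, 0.036]]
```

```bash
python3 - <<'E'
from h import *
s=state(); t=s["tool_pos"]; _,M=phi_of(s)
for n in ("side","wrist","top"):
    im,d=grab_frame(n); X=cloud(n,d,s); Q=((X-t)@M).reshape(-1,3)
    for z0 in np.arange(-.16,-.03,.01):
        k=Q[(Q[:,2]>z0)&(Q[:,2]<z0+.01)&(np.abs(Q[:,0])<.08)&(np.abs(Q[:,1])<.08)&(X.reshape(-1,3)[:,2]>.055)]
        if len(k): print(n,round(z0,3),len(k),np.percentile(k,2,axis=0).round(3),np.percentile(k,98,axis=0).round(3))
cv2.imwrite("pics/s2.png",cv2.convertScaleAbs(cv2.resize(grab_frame("side")[0][150:350,270:470],(600,600))[...,::-1],alpha=2))
E
```

```text
side -0.16 230 [-0.008  0.012 -0.16 ] [ 0.012  0.042 -0.15 ]
side -0.15 402 [-0.008 -0.012 -0.15 ] [ 0.02   0.044 -0.14 ]
side -0.14 434 [-0.005 -0.017 -0.14 ] [ 0.021  0.06  -0.13 ]
side -0.13 526 [-0.01  -0.053 -0.13 ] [ 0.019  0.064 -0.12 ]
side -0.12 326 [-0.009 -0.051 -0.12 ] [ 0.018  0.061 -0.11 ]
side -0.11 320 [-0.009 -0.043 -0.11 ] [ 0.018  0.053 -0.1  ]
side -0.1 179 [-0.01  -0.037 -0.1  ] [ 0.015  0.045 -0.09 ]
side -0.09 229 [-0.008 -0.027 -0.09 ] [ 0.014  0.037 -0.081]
side -0.08 51 [-0.002 -0.007 -0.08 ] [ 0.014  0.016 -0.07 ]
side -0.07 145 [-0.006 -0.003 -0.07 ] [ 0.012  0.017 -0.06 ]
side -0.06 134 [-0.006 -0.003 -0.06 ] [ 0.012  0.017 -0.05 ]
side -0.05 110 [-0.01  -0.004 -0.05 ] [ 0.012  0.016 -0.041]
side -0.04 29 [-0.009  0.003 -0.04 ] [ 0.011  0.01  -0.036]
wrist -0.14 2726 [ 0.019 -0.019 -0.134] [ 0.021  0.018 -0.13 ]
wrist -0.13 16065 [ 0.005 -0.06  -0.129] [ 0.02   0.058 -0.12 ]
wrist -0.12 14372 [-0.006 -0.055 -0.12 ] [ 0.018  0.054 -0.11 ]
wrist -0.11 9455 [-0.008 -0.047 -0.11 ] [ 0.018  0.046 -0.1  ]
wrist -0.1 8117 [-0.008 -0.039 -0.1  ] [ 0.014  0.038 -0.09 ]
wrist -0.09 4160 [-0.007 -0.033 -0.09 ] [ 0.015  0.032 -0.08 ]
wrist -0.08 1223 [-0.009 -0.018 -0.08 ] [ 0.014  0.017 -0.07 ]
wrist -0.07 866 [ 0.007 -0.014 -0.07 ] [ 0.012  0.012 -0.06 ]
wrist -0.06 794 [ 0.007 -0.014 -0.06 ] [ 0.012  0.013 -0.05 ]
wrist -0.05 516 [ 0.007 -0.013 -0.05 ] [ 0.012  0.012 -0.04 ]
wrist -0.04 18 [ 0.011 -0.006 -0.04 ] [ 0.012  0.006 -0.039]
top -0.14 12 [-0.009 -0.061 -0.132] [ 0.008 -0.057 -0.13 ]
top -0.13 44 [-0.012 -0.063 -0.13 ] [ 0.011 -0.055 -0.125]
```

View pics/s2.png

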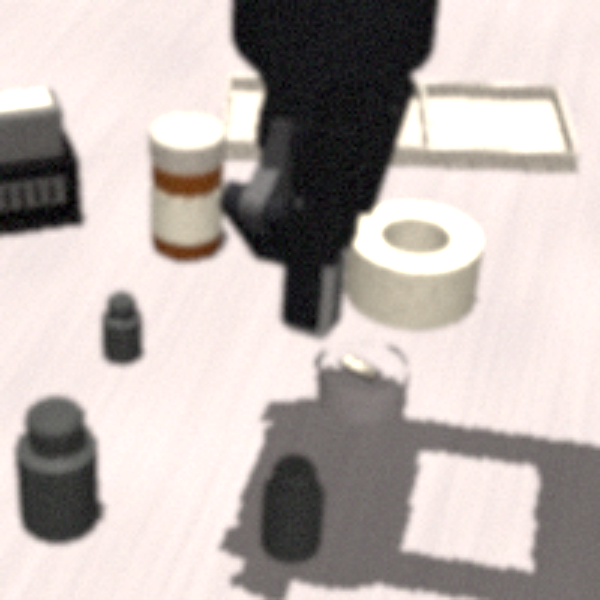

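The middle weight stands undisturbed. Both cameras put the shut fingertips 36–38 mm behind the reported TCP, so I'll subtract 37 mm from the z I command. Next I open the gripper and measure the weight again.

Emit:
step_arm([
  [0,0,0,0],
  [0,0,0,0],
  [0,0,0,0],
  [0,0,0,0],
], claw=80)

```text
time: 6.1
tool_pos: [0.4522, 0.1053, 0.0849]
tool_rot: [0.001, 0.11, 0.994, 0.004]
contact_force: [-0.0, 0.6, -0.1]
gripper_width: 0.68
```

```bash
python3 w.py wm2 .4555 .1047 .038 .025; python3 tip.py|head -14; python3 h.py .4549 .1063 .0 77 30
```

```text
633 [0.4531 0.1066 0.0466] [0.4543 0.1064] 0.04913098006823721
[0.45216974 0.1052495  0.08491975] 0.7654169369582036 56307
-0.08 1441 [-0.0106 -0.0468 -0.08  ] [ 0.0131  0.046  -0.072 ]
-0.072 1294 [-0.0105 -0.0469 -0.072 ] [ 0.0128  0.0458 -0.064 ]
-0.064 1121 [-0.0103 -0.0473 -0.064 ] [ 0.0127  0.0461 -0.056 ]
-0.056 877 [-0.0108 -0.0471 -0.056 ] [ 0.0126  0.0458 -0.048 ]
-0.048 268 [-0.0103 -0.04   -0.048 ] [ 0.0122  0.0385 -0.0421]
side lowest finger z rel TCP: [0.04210213 0.04339855 0.04464546 0.04699677]
[[0.01, 0.039, 0.042], [0.006, 0.04, 0.043], [-0.008, -0.033, 0.043], [-0.007, -0.032, 0.043], [0.005, 0.041, 0.043], [-0.003, -0.033, 0.043], [-0.004, -0.033, 0.043], [-0.011, -0.03, 0.043]]
pos [0.4523 0.1053 0.0851] phi 77.4 w 0.8 t 6.2 F [ 0.2 -0.2 -0.2] tilt [0.0041 0.0073] n 3
[[-0.7, 0.3, 28.4, 0.13], [-0.7, 0.3, 28.4, 0.13], [-0.7, 0.3, 28.4, 0.13]]
```

Emit:
step_arm([
  [-1,0,25,0],
  [-1,0,25,0],
  [0,0,25,0],
  [0,0,15,0],
  [0,0,0,0],
])

```text
time: 6.75
tool_pos: [0.4575, 0.1057, -0.0052]
tool_rot: [0.005, 0.11, 0.994, 0.004]
contact_force: [-0.5, 0.3, -0.3]
gripper_width: 0.799
```

```bash
python3 h.py .4549 .1063 -.033 77 30
```

```text
pos [ 0.4575  0.1057 -0.0052] phi 77.4 w 0.799 t 6.8 F [-0.5  0.3 -0.3] tilt [0.0104 0.0077] n 1
[[2.9, -0.3, 27.8, 0.39]]
```

Emit:
step_arm([
  [2,0,12,0.3],
  [1,0,10,0],
  [0,0,4,0],
  [0,0,0,0],
])

```text
time: 7.15
tool_pos: [0.4564, 0.1068, -0.031]
tool_rot: [0.006, 0.113, 0.994, 0.005]
contact_force: [0.5, -0.8, -0.2]
gripper_width: 0.795
```

Emit:
step_arm([
  [0,0,0,0],
  [0,0,0,0],
  [0,0,0,0],
  [0,0,0,0],
  [0,0,0,0],
  [0,0,0,0],
], claw=0)

```text
time: 7.75
tool_pos: [0.4577, 0.1069, -0.0295]
tool_rot: [0.008, 0.113, 0.994, 0.005]
contact_force: [-0.3, -0.1, -1.4]
gripper_width: 0.306
```

```bash
python3 h.py .5148 .2774 .08 76.5 35
```

```text
pos [ 0.4577  0.1069 -0.0295] phi 77.1 w 0.306 t 7.8 F [-0.3 -0.1 -1.4] tilt [0.0165 0.0079] n 7
[[-2.7, 25.7, -15.3, 0.08], [-2.7, 25.8, -15.3, 0.08], [-2.7, 25.8, -15.3, 0.08], [-2.6, 25.8, -15.3, 0.08], [-2.6, 25.8, -15.3, 0.08], [-2.5, 25.8, -15.3, 0.08], [-2.5, 25.8, -15.3, 0.08]]
```

Emit:
step_arm([
  [0,0,-15,0],
  [0,0,-30,0],
  [-2,15,-30,0],
  [-3,25,-25,0],
  [-3,30,0,0],
  [-3,30,0,0],
  [-2,30,0,0],
  [-2,15,0,0],
])

```text
time: 8.55
tool_pos: [0.5014, 0.2471, 0.0729]
tool_rot: [0.005, 0.115, 0.993, 0.005]
contact_force: [0.4, -0.3, -2.6]
gripper_width: 0.307
```

```bash
python3 h.py .5148 .2774 .08 76.5 35
```

```text
pos [0.5014 0.2471 0.0729] phi 76.8 w 0.307 t 8.6 F [ 0.4 -0.3 -2.6] tilt [0.0106 0.008 ] n 1
[[-6.2, 32.7, -6.7, 0.31]]
```

Emit:
step_arm([
  [-3,14,0,0.3],
  [-3,12,10,0],
  [0,3,25,0],
  [0,0,25,0],
  [0,0,15,0],
  [0,0,5,0],
  [0,0,0,0],
])

```text
time: 9.25
tool_pos: [0.5162, 0.2756, -0.0105]
tool_rot: [0.004, 0.118, 0.993, 0.003]
contact_force: [-0.5, 0.1, -1.7]
gripper_width: 0.309
```

```bash
python3 h.py .517 .2774 -.025 76.5 35
```

```text
pos [ 0.5162  0.2756 -0.0105] phi 76.5 w 0.309 t 9.2 F [-0.5  0.1 -1.7] tilt [0.0091 0.0058] n 1
[[-0.3, 1.8, 14.5, -0.04]]
```

Emit:
step_arm([
  [0,1,8,0],
  [0,1,4,0],
  [0,0,2,0],
  [0,0,0,0],
])

```text
time: 9.65
tool_pos: [0.5191, 0.2781, -0.0227]
tool_rot: [0.006, 0.118, 0.993, 0.004]
contact_force: [0.3, 0.4, -2.0]
gripper_width: 0.308
```

```bash
python3 h.py .517 .2774 -.0265 76.5 35
```

```text
pos [ 0.5191  0.2781 -0.0227] phi 76.4 w 0.308 t 9.7 F [ 0.3  0.4 -2. ] tilt [0.0135 0.0074] n 1
[[1.9, -1.2, 3.8, -0.09]]
```

Emit:
step_arm([
  [0,0,3,0],
  [0,0,2,0],
  [0,0,0,0],
])

```text
time: 9.95
tool_pos: [0.5202, 0.2786, -0.0264]
tool_rot: [0.007, 0.118, 0.993, 0.005]
contact_force: [0.0, -0.6, -2.0]
gripper_width: 0.307
```

```bash
python3 h.py .517 .2774 -.0265 76.5 35
```

```text
pos [ 0.5202  0.2786 -0.0264] phi 76.4 w 0.307 t 9.9 F [ 0.  -0.6 -2. ] tilt [0.0157 0.0082] n 1
[[2.8, -1.9, 0.0, -0.08]]
```

Emit:
step_arm([
  [2,0,2,0],
  [1,0,1,0],
])

```text
time: 10.15
tool_pos: [0.5205, 0.2789, -0.0264]
tool_rot: [0.01, 0.118, 0.993, 0.005]
contact_force: [-0.2, -2.1, 1.8]
gripper_width: 0.311
```

Emit:
step_arm([
  [1,0,0,0],
  [0,0,0,0],
  [0,0,0,0],
  [0,0,0,0],
], claw=55)

```text
time: 10.55
tool_pos: [0.5197, 0.28, -0.0261]
tool_rot: [0.011, 0.118, 0.993, 0.006]
contact_force: [0.3, -0.4, -0.1]
gripper_width: 0.548
```

Emit:
step_arm([
  [1,0,-10,0],
  [0,0,-25,0],
  [0,0,-30,0],
  [0,0,-30,0],
  [0,0,-30,0],
  [0,0,-10,0],
  [0,0,0,0],
])

```text
time: 11.25
tool_pos: [0.514, 0.279, 0.1152]
tool_rot: [0.01, 0.118, 0.993, 0.005]
contact_force: [-0.0, -0.2, -0.8]
gripper_width: 0.549
```

```bash
python3 w.py p1 .5148 .2774 .04 .04; python3 - <<'E'
from h import *
im=cv2.imread("pics/p1.png"); cv2.imwrite("pics/p1s.png",im[::2,::2])
plan(.5764,-.1225,.1,72)
E
```

```text
514 [0.516  0.279  0.0495] [0.5172 0.2786] 0.052127372711611636
pos [0.5137 0.279  0.1144] phi 76.5 w 0.547 t 11.3 F [0.8 0.6 0. ] tilt [0.0198 0.0082] n 10
[[-15.5, -37.6, 1.2, 0.45], [-15.8, -37.5, 1.2, 0.45], [-16.1, -37.3, 1.2, 0.45], [-16.3, -37.2, 1.3, 0.45], [-16.6, -37.1, 1.3, 0.45], [-16.9, -36.9, 1.3, 0.45], [-17.2, -36.8, 1.3, 0.45], [-17.5, -36.7, 1.3, 0.45], [-17.8, -36.5, 1.3, 0.45], [-18.1, -36.4, 1.3, 0.45]]
```

View pics/p1s.png

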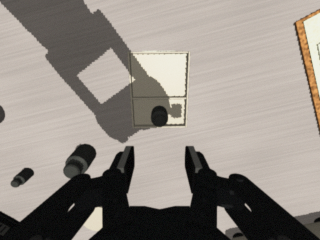

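The view shows the middle weight upright in tray_two's smaller bay, at about (160,115) in the halved picture. Its knob is 2 mm from the bay centre and at the right height. The slim jar is next.

Emit:
step_arm([
  [-10,-20,-5,0],
  [-16,-38,-2,0],
  [-16,-40,0,0],
  [-16,-40,0,0],
  [-16,-40,0,0],
  [-16,-40,0,0],
  [-16,-40,0,0],
  [-15,-38,0,0],
], claw=95)

```text
time: 12.1
tool_pos: [0.5541, -0.0435, 0.1019]
tool_rot: [-0.003, 0.113, 0.994, 0.004]
contact_force: [-0.8, 1.0, -0.4]
gripper_width: 0.945
```

Emit:
step_arm([
  [-16,-38,0,0],
  [-10,-25,0,0],
  [-5,-10,0,0],
  [0,0,0,0],
  [0,0,0,0],
])

```text
time: 12.6
tool_pos: [0.5622, -0.1269, 0.0903]
tool_rot: [-0.011, 0.116, 0.993, 0.006]
contact_force: [0.4, 0.6, -0.9]
gripper_width: 0.944
```

```bash
python3 w.py js .5764 -.1225 .07 .04; python3 h.py .5764 -.1225 .1 76.5
```

```text
3828 [ 0.5739 -0.121   0.0779] [ 0.5757 -0.1213] 0.08011826430299898
pos [ 0.5621 -0.1266  0.0902] phi 76.7 w 0.951 t 12.7 F [0.1 0.6 0.3] tilt [-0.0204  0.0146] n 1
[[-12.7, 7.3, -10.0, 0.17]]
```

Emit:
step_arm([
  [-8,4,0,0],
  [-6,2,5,0],
  [0,0,20,0],
  [0,0,25,0],
  [0,0,0,0],
])

```text
time: 13.15
tool_pos: [0.5799, -0.1173, 0.0394]
tool_rot: [-0.009, 0.112, 0.994, 0.006]
contact_force: [-0.8, 1.4, -1.1]
gripper_width: 0.951
```

```bash
python3 h.py .576 -.122 -.012 76.5
```

```text
pos [ 0.5799 -0.1173  0.0394] phi 77.1 w 0.951 t 13.2 F [-0.8  1.4 -1.1] tilt [-0.0168  0.0145] n 2
[[0.9, -3.0, 25.7, 0.3], [0.9, -3.0, 25.7, 0.3]]
```

Emit:
step_arm([
  [1,-3,10,0.3],
  [1,-2,20,0.3],
  [0,0,15,0],
  [0,0,5,0],
  [0,0,0,0],
])

```text
time: 13.65
tool_pos: [0.5793, -0.1205, -0.0098]
tool_rot: [-0.007, 0.116, 0.993, 0.006]
contact_force: [-0.3, -0.7, -0.4]
gripper_width: 0.948
```

```bash
python3 h.py .576 -.122 -.012 76.5
```

```text
pos [ 0.5793 -0.1205 -0.0098] phi 76.6 w 0.948 t 13.7 F [-0.3 -0.7 -0.4] tilt [-0.0117  0.0128] n 1
[[2.8, -2.2, 2.2, 0.12]]
```

Emit:
step_arm([
  [2,-1,2,0],
  [1,0,0,0],
  [0,0,0,0],
  [0,0,0,0],
  [0,0,0,0],
  [0,0,0,0],
], claw=0)

```text
time: 14.25
tool_pos: [0.5778, -0.1215, -0.009]
tool_rot: [-0.004, 0.117, 0.993, 0.005]
contact_force: [0.5, -0.4, -1.1]
gripper_width: 0.488
```

Emit:
step_arm([
  [0,0,-10,0],
  [0,0,-25,0],
  [0,0,-35,0],
  [0,0,-35,0],
  [0,0,-25,0],
  [0,0,-5,0],
  [0,0,0,0],
])

```text
time: 14.95
tool_pos: [0.5775, -0.1226, 0.132]
tool_rot: [-0.006, 0.117, 0.993, 0.005]
contact_force: [0.1, -0.4, -1.7]
gripper_width: 0.484
```

```bash
python3 h.py .4555 .2917 .12 76.5 40
```

```text
pos [ 0.5775 -0.1226  0.132 ] phi 76.6 w 0.484 t 14.9 F [ 0.1 -0.4 -1.7] tilt [-0.0101  0.0123] n 11
[[19.5, 34.1, 1.7, 0.01], [19.5, 34.1, 1.7, 0.01], [19.5, 34.1, 1.7, 0.01], [19.5, 34.1, 1.7, 0.01], [19.5, 34.0, 1.7, 0.01], [19.5, 34.0, 1.7, 0.01], [19.5, 34.0, 1.7, 0.01], [19.5, 34.0, 1.7, 0.01], [19.5, 34.0, 1.7, 0.01], [19.5, 34.0, 1.7, 0.01], [19.5, 34.0, 1.7, 0.01]]
```

Emit:
step_arm([
  [10,17,0,0],
  [18,32,0,0],
  [20,35,0,0],
  [20,35,0,0],
  [20,35,0,0],
  [20,35,0,0],
  [20,35,0,0],
  [20,35,0,0],
])

```text
time: 15.75
tool_pos: [0.4796, 0.1747, 0.1218]
tool_rot: [-0.018, 0.12, 0.993, 0.005]
contact_force: [1.2, 0.2, -1.1]
gripper_width: 0.481
```

Emit:
step_arm([
  [20,35,0,0],
  [18,32,0,0],
  [12,20,0,0],
  [5,8,0,0],
  [0,0,0,0],
])

```text
time: 16.25
tool_pos: [0.4352, 0.2881, 0.114]
tool_rot: [-0.026, 0.116, 0.993, 0.002]
contact_force: [-0.3, 0.3, -1.6]
gripper_width: 0.489
```

```bash
python3 h.py .4555 .2917 .08 76.5 40
```

```text
pos [0.4352 0.2881 0.114 ] phi 76.7 w 0.489 t 16.2 F [-0.3  0.3 -1.6] tilt [-0.0521  0.0101] n 1
[[-20.7, 8.2, 32.9, 0.19]]
```

Emit:
step_arm([
  [-7,3,0,0],
  [-7,3,0,0],
  [-5,2,0,0],
  [0,0,0,0],
  [0,0,0,0],
  [0,0,0,0],
  [0,0,0,0],
  [0,0,0,0],
])

```text
time: 17.05
tool_pos: [0.4586, 0.287, 0.1111]
tool_rot: [-0.027, 0.119, 0.992, 0.001]
contact_force: [-1.0, 0.1, -0.8]
gripper_width: 0.487
```

```bash
python3 h.py .4555 .2917 .08 76.5 40
```

```text
pos [0.4586 0.287  0.1111] phi 76.3 w 0.487 t 17.1 F [-1.   0.1 -0.8] tilt [-0.054   0.0078] n 1
[[2.5, 4.0, 31.2, -0.19]]
```

Emit:
step_arm([
  [0,0,0,0],
  [0,0,0,0],
  [0,0,0,0],
  [0,0,0,0],
  [0,0,0,0],
  [0,0,0,0],
  [0,0,0,0],
  [0,0,0,0],
])

```text
time: 17.85
tool_pos: [0.4582, 0.2873, 0.1113]
tool_rot: [-0.027, 0.119, 0.993, 0.001]
contact_force: [0.0, 0.5, -1.7]
gripper_width: 0.481
```

```bash
python3 h.py .4555 .2917 .08 76.5 40
```

```text
pos [0.4582 0.2873 0.1113] phi 76.4 w 0.481 t 17.9 F [ 0.   0.5 -1.7] tilt [-0.0537  0.008 ] n 1
[[2.0, 3.8, 31.4, -0.14]]
```

Emit:
step_arm([
  [1,1,7,0],
  [1,1,7,0],
  [0,1,7,0],
  [0,1,7,0],
  [0,0,7,0],
  [0,0,7,0],
  [0,0,7,0],
  [0,0,7,0],
])

```text
time: 18.65
tool_pos: [0.4537, 0.2925, 0.0504]
tool_rot: [-0.027, 0.119, 0.993, 0.001]
contact_force: [0.7, -0.3, -1.4]
gripper_width: 0.483
```

```bash
python3 h.py .4555 .2917 -.006 76.5 40
```

```text
pos [0.4537 0.2925 0.0504] phi 76.4 w 0.483 t 18.6 F [ 0.7 -0.3 -1.4] tilt [-0.0541  0.0078] n 2
[[-2.5, -0.0, 28.1, -0.07], [-2.5, -0.0, 28.1, -0.07]]
```

Emit:
step_arm([
  [-1,0,8,0],
  [-1,0,8,0],
  [0,0,8,0],
  [0,0,8,0],
  [0,0,8,0],
  [0,0,6,0],
  [0,0,3,0],
  [0,0,0,0],
])

```text
time: 19.45
tool_pos: [0.452, 0.2919, -0.0046]
tool_rot: [-0.028, 0.119, 0.993, 0.0]
contact_force: [0.3, -0.3, -1.5]
gripper_width: 0.489
```

```bash
python3 h.py .4555 .2917 -.006 76.5 40
```

```text
pos [ 0.452   0.2919 -0.0046] phi 76.4 w 0.489 t 19.4 F [ 0.3 -0.3 -1.5] tilt [-0.0564  0.0069] n 1
[[-3.6, 0.6, 1.2, -0.15]]
```

Emit:
step_arm([
  [-2,0,1.5,0],
  [-1,0,1.5,0],
  [0,0,1,0],
  [0,0,0,0],
])

```text
time: 19.85
tool_pos: [0.456, 0.292, -0.0057]
tool_rot: [-0.028, 0.119, 0.993, 0.001]
contact_force: [0.3, -0.3, -1.6]
gripper_width: 0.482
```

```bash
python3 h.py .4555 .2917 -.006 76.5 40
```

```text
pos [ 0.456   0.292  -0.0057] phi 76.4 w 0.482 t 19.9 F [ 0.3 -0.3 -1.6] tilt [-0.0555  0.0077] n 1
[[0.4, -0.4, 0.4, -0.14]]
```

Emit:
step_arm([
  [0,0,1.5,0],
  [0,0,1,0],
])

```text
time: 20.05
tool_pos: [0.4567, 0.2923, -0.0062]
tool_rot: [-0.028, 0.119, 0.993, 0.001]
contact_force: [-4.9, -2.4, 8.9]
gripper_width: 0.488
```

Emit:
step_arm([
  [0,0,1.5,0],
  [0,0,1.5,0],
])

```text
time: 20.25
tool_pos: [0.4567, 0.2923, -0.0062]
tool_rot: [-0.028, 0.119, 0.993, -0.0]
contact_force: [-4.9, -3.4, 10.9]
gripper_width: 0.483
```

Contact is confirmed at about 10 N, so I release gently and back off.

Emit:
step_arm([
  [0,0,0,0],
  [0,0,0,0],
  [0,0,0,0],
  [0,0,0,0],
], claw=72)

```text
time: 20.65
tool_pos: [0.4579, 0.2927, -0.0057]
tool_rot: [-0.027, 0.119, 0.993, 0.001]
contact_force: [0.2, -0.8, 0.2]
gripper_width: 0.72
```

Emit:
step_arm([
  [0,0,-5,0],
  [0,0,-15,0],
  [0,0,-30,0],
  [0,0,-35,0],
  [0,0,-35,0],
  [0,0,-20,0],
  [0,0,0,0],
])

```text
time: 21.35
tool_pos: [0.4657, 0.2914, 0.1439]
tool_rot: [-0.027, 0.119, 0.993, 0.001]
contact_force: [0.0, 0.3, -1.0]
gripper_width: 0.72
```

```bash
python3 w.py p2 .4555 .2917 .07 .05; python3 h.py .5625 .1215 .06 103.4
```

```text
2728 [0.4541 0.2927 0.0809] [0.4554 0.2922] 0.08345970518151988
pos [0.4651 0.2911 0.1425] phi 76.4 w 0.722 t 21.4 F [0.4 0.2 0.2] tilt [-0.0544  0.0075] n 5
[[-27.8, -28.3, 15.2, -5.41], [-25.0, -30.7, 15.3, -5.41], [-22.0, -32.8, 15.5, -5.41], [-18.8, -34.7, 15.7, -5.41], [-15.5, -36.2, 15.9, -5.41]]
```

The slim jar stands at (0.4554, 0.2922) with its top at 81 mm, as expected. The large weight is next, approached more gently.

Emit:
step_arm([
  [-14,-14,3,-4],
  [-22,-24,3,-4],
  [-22,-26,3,-4],
  [-20,-27,3,-4],
  [-18,-27,3,-4],
  [-14,-22,3,-4],
  [-8,-10,0,-2],
  [0,0,0,0],
], claw=95)

```text
time: 22.2
tool_pos: [0.5722, 0.1311, 0.1034]
tool_rot: [-0.036, -0.118, 0.992, 0.007]
contact_force: [-0.3, 1.4, -0.1]
gripper_width: 0.952
```

```bash
python3 w.py wl .5625 .1215 .055 .04; python3 h.py .5625 .1215 .06 103.4
```

```text
1207 [0.5608 0.1229 0.0637] [0.5618 0.1232] 0.06626400165322607
pos [0.5713 0.1316 0.1032] phi 103.5 w 0.949 t 22.2 F [-0.7 -0.  -0.6] tilt [-0.0736  0.0053] n 2
[[3.9, -4.4, 21.8, 0.07], [3.9, -4.4, 21.8, 0.07]]
```

The large weight is at about (0.562, 0.122). Each move leaves the tool a little more tilted, and it is now 0.074 rad. I'll run some short free-space tests to find which motions undo that.

Emit:
step_arm([
  [0,0,-40,0],
  [0,0,-40,0],
  [0,0,-40,0],
  [0,0,0,0],
  [0,0,0,0],
])

```text
time: 22.75
tool_pos: [0.5736, 0.1346, 0.2199]
tool_rot: [-0.043, -0.118, 0.992, 0.008]
contact_force: [-0.8, -0.4, -1.7]
gripper_width: 0.945
```

Emit:
step_arm([
  [0,0,12,0],
  [0,0,12,0],
  [0,0,12,0],
  [0,0,12,0],
  [0,0,12,0],
  [0,0,12,0],
  [0,0,12,0],
  [0,0,0,0],
])

```text
time: 23.55
tool_pos: [0.5584, 0.1357, 0.1194]
tool_rot: [-0.051, -0.119, 0.992, 0.008]
contact_force: [-0.0, 0.4, -1.0]
gripper_width: 0.948
```

Emit:
step_arm([
  [35,0,0,0],
  [35,0,0,0],
  [35,0,0,0],
  [0,0,0,0],
  [0,0,0,0],
])

```text
time: 24.05
tool_pos: [0.455, 0.1101, 0.1295]
tool_rot: [-0.051, -0.118, 0.992, 0.008]
contact_force: [0.6, -0.4, 0.5]
gripper_width: 0.948
```

Emit:
step_arm([
  [-13,0,0,0],
  [-13,0,0,0],
  [-13,0,0,0],
  [-13,0,0,0],
  [-13,0,0,0],
  [-13,0,0,0],
  [-13,0,0,0],
  [0,0,0,0],
])

```text
time: 24.85
tool_pos: [0.5582, 0.1341, 0.1245]
tool_rot: [-0.045, -0.118, 0.992, 0.008]
contact_force: [-0.1, -0.4, -0.7]
gripper_width: 0.952
```

Emit:
step_arm([
  [0,0,0,8],
  [0,0,0,8],
  [0,0,0,8],
  [0,0,0,0],
  [0,0,0,0],
])

```text
time: 25.35
tool_pos: [0.5609, 0.1344, 0.125]
tool_rot: [-0.045, 0.096, 0.994, -0.002]
contact_force: [-0.6, 0.3, -0.4]
gripper_width: 0.951
```

Emit:
step_arm([
  [0,0,0,-8],
  [0,0,0,-8],
  [0,0,0,-8],
  [0,0,0,0],
  [0,0,0,0],
])

```text
time: 25.85
tool_pos: [0.5614, 0.1345, 0.1255]
tool_rot: [-0.044, -0.124, 0.991, 0.008]
contact_force: [0.4, -0.3, 0.2]
gripper_width: 0.949
```

```bash
python3 h.py .5625 .1215 .06 103.4; python3 -c "
from plant import *; print(state()['joint_pos'].round(4))"
```

```text
pos [0.5614 0.1345 0.1255] phi 104.2 w 0.949 t 25.9 F [ 0.4 -0.3  0.2] tilt [-0.0886  0.0053] n 2
[[-1.7, -7.3, 32.5, 0.42], [-1.7, -7.3, 32.5, 0.42]]
[ 0.0985  0.057   1.7293  0.0141  1.4431 -1.7243]
```

Emit:
step_arm([
  [45,0,0,0],
  [45,0,0,0],
  [40,0,0,0],
  [40,0,0,0],
  [0,0,0,0],
])

```text
time: 26.35
tool_pos: [0.3914, 0.0915, 0.1365]
tool_rot: [-0.047, -0.121, 0.992, 0.008]
contact_force: [0.4, 0.3, 0.0]
gripper_width: 0.947
```

Emit:
step_arm([
  [-35,0,0,0],
  [-35,0,0,0],
  [-35,0,0,0],
  [-35,0,0,0],
  [0,0,0,0],
])

```text
time: 26.85
tool_pos: [0.5332, 0.1261, 0.1246]
tool_rot: [-0.043, -0.117, 0.992, 0.008]
contact_force: [-0.9, -1.0, -0.8]
gripper_width: 0.951
```

Emit:
step_arm([
  [45,0,0,0],
  [45,0,0,0],
  [40,0,0,0],
  [40,0,0,0],
  [0,0,0,0],
])

```text
time: 27.35
tool_pos: [0.3634, 0.0859, 0.1358]
tool_rot: [-0.047, -0.114, 0.992, 0.007]
contact_force: [0.4, 0.4, -0.2]
gripper_width: 0.949
```

Emit:
step_arm([
  [-10,0,0,0],
  [-10,0,0,0],
  [-10,0,0,0],
  [-10,0,0,0],
  [-10,0,0,0],
  [-10,0,0,0],
  [-10,0,0,0],
  [-10,0,0,0],
])

```text
time: 28.15
tool_pos: [0.4553, 0.1069, 0.1273]
tool_rot: [-0.046, -0.113, 0.992, 0.008]
contact_force: [-0.8, -0.6, 0.2]
gripper_width: 0.949
```

Emit:
step_arm([
  [0,0,25,0],
  [0,0,25,0],
  [0,0,25,0],
  [0,0,0,0],
])

```text
time: 28.55
tool_pos: [0.4575, 0.1092, 0.0486]
tool_rot: [-0.047, -0.113, 0.992, 0.008]
contact_force: [-0.3, -0.1, 0.1]
gripper_width: 0.952
```

Emit:
step_arm([
  [0,0,-10,0],
  [0,0,-10,0],
  [0,0,-10,0],
  [0,0,-10,0],
  [0,0,-10,0],
  [0,0,-10,0],
  [0,0,-10,0],
  [0,0,0,0],
])

```text
time: 29.35
tool_pos: [0.472, 0.1098, 0.1321]
tool_rot: [-0.041, -0.113, 0.993, 0.007]
contact_force: [0.2, -0.7, -0.3]
gripper_width: 0.95
```

```bash
python3 h.py .5625 .1215 .06 103.4
```

```text
pos [0.472  0.1098 0.1321] phi 102.9 w 0.95 t 29.4 F [ 0.2 -0.7 -0.3] tilt [-0.0824  0.0055] n 3
[[-32.1, -3.5, 21.5, -0.15], [-32.1, -3.6, 21.5, -0.15], [-32.0, -3.7, 21.5, -0.15]]
```

Emit:
step_arm([
  [0,0,30,0],
  [0,0,30,0],
  [0,0,25,0],
  [0,0,0,0],
])

```text
time: 29.75
tool_pos: [0.4662, 0.1103, 0.047]
tool_rot: [-0.038, -0.113, 0.993, 0.007]
contact_force: [0.3, -0.0, -0.1]
gripper_width: 0.953
```

Emit:
step_arm([
  [0,0,-10,0],
  [0,0,-10,0],
  [0,0,-10,0],
  [0,0,-10,0],
  [0,0,-10,0],
  [0,0,-10,0],
  [0,0,-10,0],
  [0,0,0,0],
])

```text
time: 30.55
tool_pos: [0.4768, 0.1101, 0.1313]
tool_rot: [-0.032, -0.113, 0.993, 0.007]
contact_force: [0.9, 0.6, -0.3]
gripper_width: 0.957
```

Emit:
step_arm([
  [0,0,30,0],
  [0,0,30,0],
  [0,0,25,0],
  [0,0,0,0],
])

```text
time: 30.95
tool_pos: [0.4726, 0.1108, 0.046]
tool_rot: [-0.03, -0.113, 0.993, 0.007]
contact_force: [-0.6, 0.5, -0.7]
gripper_width: 0.947
```

Emit:
step_arm([
  [0,0,-5,0],
  [0,0,-5,0],
  [0,0,-5,0],
  [0,0,-5,0],
  [0,0,-5,0],
  [0,0,-5,0],
  [0,0,-5,0],
  [0,0,0,0],
])

```text
time: 31.75
tool_pos: [0.4793, 0.1108, 0.0909]
tool_rot: [-0.025, -0.113, 0.993, 0.007]
contact_force: [0.5, 0.9, 0.8]
gripper_width: 0.953
```

Emit:
step_arm([
  [0,0,-20,0],
  [0,0,-20,0],
  [0,0,0,0],
])

```text
time: 32.05
tool_pos: [0.4804, 0.1104, 0.1309]
tool_rot: [-0.026, -0.113, 0.993, 0.007]
contact_force: [0.4, 0.5, -0.2]
gripper_width: 0.95
```

```bash
python3 h.py .5625 .1215 .06 103.4
```

```text
pos [0.4804 0.1104 0.1309] phi 103.0 w 0.95 t 32.0 F [ 0.4  0.5 -0.2] tilt [-0.0539  0.0075] n 3
[[-28.7, -3.0, 22.2, -0.14], [-28.7, -3.1, 22.2, -0.14], [-28.7, -3.1, 22.2, -0.14]]
```

Emit:
step_arm([
  [2,0,30,0],
  [2,0,30,0],
  [2,0,25,0],
  [0,0,0,0],
])

```text
time: 32.45
tool_pos: [0.4696, 0.1097, 0.0425]
tool_rot: [-0.026, -0.113, 0.993, 0.007]
contact_force: [-1.8, -0.7, -0.1]
gripper_width: 0.95
```

Emit:
step_arm([
  [0,0,-10,0],
  [0,0,-10,0],
  [0,0,-10,0],
  [0,0,-10,0],
  [0,0,-10,0],
  [0,0,-10,0],
  [0,0,-10,0],
  [0,0,0,0],
])

```text
time: 33.25
tool_pos: [0.478, 0.1094, 0.1258]
tool_rot: [-0.02, -0.113, 0.993, 0.006]
contact_force: [-0.2, 0.9, -0.2]
gripper_width: 0.955
```

Emit:
step_arm([
  [2,0,30,0],
  [2,0,30,0],
  [2,0,25,0],
  [0,0,0,0],
])

```text
time: 33.65
tool_pos: [0.4701, 0.1089, 0.0407]
tool_rot: [-0.018, -0.113, 0.993, 0.006]
contact_force: [-0.3, 1.3, 0.2]
gripper_width: 0.949
```

Emit:
step_arm([
  [0,0,-10,0],
  [0,0,-10,0],
  [0,0,-10,0],
  [0,0,-10,0],
  [0,0,-10,0],
  [0,0,-10,0],
  [0,0,-10,0],
  [0,0,0,0],
])

```text
time: 34.45
tool_pos: [0.4778, 0.1086, 0.1253]
tool_rot: [-0.011, -0.113, 0.993, 0.006]
contact_force: [-0.4, 0.9, -0.1]
gripper_width: 0.948
```

Emit:
step_arm([
  [2,0,30,0],
  [2,0,30,0],
  [2,0,25,0],
  [0,0,0,0],
])

```text
time: 34.85
tool_pos: [0.4712, 0.1081, 0.0399]
tool_rot: [-0.009, -0.113, 0.994, 0.006]
contact_force: [-0.4, -0.8, 0.0]
gripper_width: 0.953
```

Emit:
step_arm([
  [0,0,-10,0],
  [0,0,-10,0],
  [0,0,-10,0],
  [0,0,-10,0],
  [0,0,-10,0],
  [0,0,-10,0],
  [0,0,-10,0],
  [0,0,0,0],
])

```text
time: 35.65
tool_pos: [0.4775, 0.1077, 0.1245]
tool_rot: [-0.003, -0.113, 0.994, 0.006]
contact_force: [0.6, -0.6, 0.3]
gripper_width: 0.953
```

Emit:
step_arm([
  [2,0,30,0],
  [2,0,30,0],
  [2,0,25,0],
  [0,0,0,0],
])

```text
time: 36.05
tool_pos: [0.4724, 0.1073, 0.039]
tool_rot: [-0.001, -0.113, 0.994, 0.006]
contact_force: [-0.7, 0.0, 0.3]
gripper_width: 0.949
```

Emit:
step_arm([
  [0,0,-10,0],
  [0,0,-10,0],
  [0,0,-10,0],
  [0,0,-10,0],
  [0,0,-10,0],
  [0,0,-10,0],
  [0,0,-10,0],
  [0,0,0,0],
])

```text
time: 36.85
tool_pos: [0.4773, 0.1069, 0.1237]
tool_rot: [0.005, -0.113, 0.994, 0.005]
contact_force: [0.4, 1.0, 0.6]
gripper_width: 0.951
```

```bash
python3 h.py .5645 .1222 .08 103.4
```

```text
pos [0.4773 0.1069 0.1237] phi 103.0 w 0.951 t 36.9 F [0.4 1.  0.6] tilt [0.0095 0.0116] n 3
[[-29.3, -1.7, 14.9, -0.12], [-29.3, -1.8, 14.9, -0.12], [-29.3, -1.8, 14.9, -0.12]]
```

Fast lowering followed by slow raising brought the tilt back to about 0.01 rad. Now to the large weight.

Emit:
step_arm([
  [-15,-1,3,0],
  [-20,-1,5,0],
  [-20,-1,5,0],
  [-15,-1,5,0],
  [-8,-1,5,0],
  [-4,0,5,0],
  [0,0,0,0],
])

```text
time: 37.55
tool_pos: [0.5598, 0.1211, 0.094]
tool_rot: [0.004, -0.113, 0.994, 0.005]
contact_force: [-0.3, 0.4, 0.3]
gripper_width: 0.951
```

```bash
python3 h.py .562 .1225 -.029 103.4
```

```text
pos [0.5598 0.1211 0.094 ] phi 103.0 w 0.951 t 37.5 F [-0.3  0.4  0.3] tilt [0.0063 0.0113] n 3
[[-0.5, -0.1, 41.0, -0.13], [-0.5, -0.1, 41.0, -0.13], [-0.5, -0.1, 41.0, -0.13]]
```

Emit:
step_arm([
  [0,0,25,0],
  [0,0,30,0],
  [0,0,30,0],
  [0,0,15,0],
  [0,0,5,0],
  [0,0,0,0],
])

```text
time: 38.15
tool_pos: [0.56, 0.1223, -0.0116]
tool_rot: [0.005, -0.114, 0.994, 0.005]
contact_force: [-0.2, 0.6, -0.2]
gripper_width: 0.945
```

```bash
python3 h.py .562 .1225 -.029 103.4
```

```text
pos [ 0.56    0.1223 -0.0116] phi 103.0 w 0.945 t 38.1 F [-0.2  0.6 -0.2] tilt [0.0092 0.0114] n 1
[[-1.8, -0.4, 17.4, -0.36]]
```

Emit:
step_arm([
  [-1,0,10,0],
  [0,0,6,0],
  [0,0,2,0],
  [0,0,0,0],
])

```text
time: 38.55
tool_pos: [0.5645, 0.1231, -0.0269]
tool_rot: [0.009, -0.114, 0.993, 0.005]
contact_force: [0.5, -0.2, 0.2]
gripper_width: 0.954
```

Emit:
step_arm([
  [0,0,0,0],
  [0,0,0,0],
  [0,0,0,0],
  [0,0,0,0],
  [0,0,0,0],
  [0,0,0,0],
], claw=0)

```text
time: 39.15
tool_pos: [0.5658, 0.1235, -0.0253]
tool_rot: [0.01, -0.114, 0.993, 0.005]
contact_force: [0.1, 0.4, -0.3]
gripper_width: 0.427
```

Emit:
step_arm([
  [0,0,-8,0],
  [0,0,-12,0],
  [0,0,-15,0],
  [0,0,-20,0],
  [0,0,-25,0],
  [0,0,-25,0],
  [0,0,-15,0],
  [0,0,0,0],
])

```text
time: 39.95
tool_pos: [0.5593, 0.1212, 0.0999]
tool_rot: [0.006, -0.113, 0.994, 0.005]
contact_force: [0.9, 0.2, -4.6]
gripper_width: 0.424
```

```bash
python3 h.py .5665 -.2806 .1 103.4
```

```text
pos [0.5593 0.1212 0.0999] phi 103.0 w 0.424 t 40.0 F [ 0.9  0.2 -4.6] tilt [0.011  0.0116] n 9
[[9.3, -43.7, -0.5, -0.04], [9.3, -43.7, -0.5, -0.04], [9.3, -43.7, -0.5, -0.04], [9.4, -43.7, -0.5, -0.04], [9.4, -43.7, -0.5, -0.04], [9.4, -43.6, -0.5, -0.04], [9.5, -43.6, -0.5, -0.04], [9.5, -43.6, -0.5, -0.04], [9.5, -43.6, -0.5, -0.04]]
```

Emit:
step_arm([
  [2,-10,-1,0],
  [4,-20,-1,0],
  [6,-28,-2,0],
  [6,-28,-2,0],
  [6,-28,-2,0],
  [6,-28,-2,0],
  [6,-28,-2,0],
  [6,-28,-2,0],
])

```text
time: 40.75
tool_pos: [0.5546, -0.0888, 0.0998]
tool_rot: [-0.003, -0.116, 0.993, 0.007]
contact_force: [-0.1, -0.0, -4.9]
gripper_width: 0.424
```

Emit:
step_arm([
  [6,-28,-2,0],
  [6,-28,-2,0],
  [6,-28,-2,0],
  [6,-28,-1,0],
  [5,-22,0,0],
  [3,-14,0,0],
  [1,-5,0,0],
  [0,0,0,0],
])

```text
time: 41.55
tool_pos: [0.5467, -0.2565, 0.0904]
tool_rot: [-0.013, -0.113, 0.993, 0.012]
contact_force: [-0.0, 0.8, -5.6]
gripper_width: 0.426
```

```bash
python3 h.py .5695 -.280 .06 103.4
```

```text
pos [ 0.5467 -0.2565  0.0904] phi 102.9 w 0.426 t 41.5 F [-0.   0.8 -5.6] tilt [-0.029   0.0212] n 1
[[-17.6, -28.8, 29.2, -0.49]]
```

Emit:
step_arm([
  [-6,-8,0,-0.5],
  [-6,-9,0,0],
  [-4,-7,0,0],
  [-2,-3,0,0],
  [0,0,10,0],
  [0,0,15,0],
  [0,0,10,0],
  [0,0,0,0],
])

```text
time: 42.35
tool_pos: [0.5717, -0.2753, 0.0496]
tool_rot: [-0.014, -0.12, 0.993, 0.014]
contact_force: [0.4, 1.3, -5.7]
gripper_width: 0.425
```

```bash
python3 h.py .5695 -.280 -.02 103.4
```

```text
pos [ 0.5717 -0.2753  0.0496] phi 103.7 w 0.425 t 42.4 F [ 0.4  1.3 -5.7] tilt [-0.0309  0.0237] n 2
[[0.8, -3.1, 34.7, 0.16], [0.8, -3.1, 34.7, 0.16]]
```

Emit:
step_arm([
  [0,-2,12,0],
  [0,-1,15,0],
  [0,-1,15,0],
  [0,-1,12,0],
  [0,0,8,0],
  [0,0,3,0],
  [0,0,0,0],
])

```text
time: 43.05
tool_pos: [0.5699, -0.2784, -0.0216]
tool_rot: [-0.015, -0.12, 0.993, 0.014]
contact_force: [-1.0, 0.2, -2.0]
gripper_width: 0.425
```

```bash
python3 h.py .5695 -.280 -.023 103.4
```

```text
pos [ 0.5699 -0.2784 -0.0216] phi 103.7 w 0.425 t 43.0 F [-1.   0.2 -2. ] tilt [-0.033  0.025] n 1
[[0.7, -1.5, 1.4, 0.31]]
```

Emit:
step_arm([
  [0,0,1.5,0],
  [0,0,0,0],
])

```text
time: 43.25
tool_pos: [0.5706, -0.2788, -0.0211]
tool_rot: [-0.015, -0.12, 0.993, 0.014]
contact_force: [0.6, 0.2, -5.0]
gripper_width: 0.425
```

Emit:
step_arm([
  [0,0,0,0],
  [0,0,0,0],
  [0,0,0,0],
  [0,0,0,0],
], claw=58)

```text
time: 43.65
tool_pos: [0.5744, -0.2813, -0.0171]
tool_rot: [-0.011, -0.12, 0.993, 0.011]
contact_force: [-0.4, -0.4, 0.8]
gripper_width: 0.581
```

Emit:
step_arm([
  [0,0,-5,0],
  [0,0,-10,0],
  [0,0,-20,0],
  [0,0,-25,0],
  [0,0,-25,0],
  [0,0,-25,0],
  [0,0,-15,0],
  [0,0,0,0],
])

```text
time: 44.45
tool_pos: [0.5783, -0.2842, 0.1175]
tool_rot: [-0.009, -0.12, 0.993, 0.01]
contact_force: [-0.2, -0.5, 0.3]
gripper_width: 0.582
```

```bash
python3 w.py p3 .5665 -.2806 .055 .04; python3 h.py .679 -.1224 .1 33
```

```text
1100 [ 0.5673 -0.2808  0.0666] [ 0.5686 -0.2802] 0.06916134631910997
pos [ 0.5778 -0.2839  0.1162] phi 103.7 w 0.579 t 44.5 F [ 0.  -0.1 -0.4] tilt [-0.0223  0.018 ] n 9
[[-15.2, 14.7, 1.9, 7.86], [-13.1, 16.7, 2.0, 7.86], [-10.7, 18.3, 2.0, 7.86], [-8.1, 19.6, 2.1, 7.86], [-5.3, 20.5, 2.2, 7.86], [-2.4, 21.0, 2.2, 7.86], [0.5, 21.1, 2.3, 7.86], [3.3, 20.9, 2.3, 7.86], [6.2, 20.2, 2.4, 7.86]]
```

The large weight sits at (0.5685, -0.2805) with its top at 67 mm, as expected. The stamp is next.

Emit:
step_arm([
  [-15,15,0,7.9],
  [-13,17,0,7.9],
  [-11,18,0,7.9],
  [-8,20,0,7.9],
  [-5,20,0,7.9],
  [-2,20,0,7.9],
  [0,20,0,7.9],
  [3,18,0,7.9],
], claw=90)

```text
time: 45.3
tool_pos: [0.6617, -0.1406, 0.1004]
tool_rot: [-0.025, 0.441, 0.897, 0.002]
contact_force: [-0.2, -0.5, -0.6]
gripper_width: 0.899
```

Emit:
step_arm([
  [4,12,0,4],
  [0,4,0,2],
  [0,0,0,0],
])

```text
time: 45.6
tool_pos: [0.6698, -0.1236, 0.093]
tool_rot: [-0.031, 0.488, 0.872, 0.0]
contact_force: [0.8, -0.8, 0.1]
gripper_width: 0.897
```

```bash
python3 - <<'E'
from h import *
s=state(); im,d=grab_frame("wrist"); X=cloud("wrist",d,s)
m=(np.hypot(X[...,0]-.679,X[...,1]+.1224)<.045)&(X[...,2]>.072)&(X[...,2]<.09); P=X[m]
print(len(P),cv2.minAreaRect(P[:,:2].astype(np.float32)*1000),P[:,2].mean())
plan(.679,-.1224,.07,33)
E
```

```text
3460 ((678.8787231445312, -120.55955505371094), (46.34866714477539, 29.571115493774414), 32.496150970458984) 0.07985700127386547
pos [ 0.6693 -0.1237  0.0926] phi 31.6 w 0.898 t 45.6 F [-0.4  0.2 -0.1] tilt [-0.0543  0.0305] n 1
[[-5.2, 9.6, 22.1, -1.42]]
```

Emit:
step_arm([
  [0,0,-10,0],
  [0,0,-10,0],
  [0,0,-10,0],
  [0,0,-10,0],
  [0,0,-10,0],
  [0,0,-10,0],
  [0,0,-10,0],
  [0,0,0,0],
])

```text
time: 46.45
tool_pos: [0.6732, -0.128, 0.1701]
tool_rot: [-0.03, 0.488, 0.872, 0.0]
contact_force: [0.3, 0.9, -0.3]
gripper_width: 0.898
```

Emit:
step_arm([
  [0,0,30,0],
  [0,0,30,0],
  [0,0,20,0],
  [0,0,0,0],
])

```text
time: 46.85
tool_pos: [0.6705, -0.1259, 0.0905]
tool_rot: [-0.028, 0.488, 0.872, 0.001]
contact_force: [-0.4, 0.5, -0.5]
gripper_width: 0.901
```

```bash
python3 h.py .679 -.1215 .07 33
```

```text
pos [ 0.6705 -0.1259  0.0905] phi 31.6 w 0.901 t 46.9 F [-0.4  0.5 -0.5] tilt [-0.0479  0.0282] n 1
[[-1.7, 10.1, 20.2, -1.43]]
```

Emit:
step_arm([
  [0,0,-7,0],
  [0,0,-7,0],
  [0,0,-7,0],
  [0,0,-7,0],
  [0,0,-7,0],
  [0,0,-7,0],
  [0,0,-7,0],
  [0,0,-7,0],
])

```text
time: 47.65
tool_pos: [0.6762, -0.1285, 0.1578]
tool_rot: [-0.024, 0.488, 0.872, 0.002]
contact_force: [-0.6, 0.2, -0.4]
gripper_width: 0.902
```

Emit:
step_arm([
  [0,0,35,0],
  [0,0,25,0],
  [0,0,0,0],
])

```text
time: 47.95
tool_pos: [0.6767, -0.1279, 0.102]
tool_rot: [-0.02, 0.488, 0.872, 0.002]
contact_force: [-0.4, 0.2, -0.5]
gripper_width: 0.903
```

Emit:
step_arm([
  [0,0,-7,0],
  [0,0,-7,0],
  [0,0,-7,0],
  [0,0,-7,0],
  [0,0,-7,0],
  [0,0,-7,0],
  [0,0,-7,0],
  [0,0,-7,0],
])

```text
time: 48.75
tool_pos: [0.6813, -0.1301, 0.1699]
tool_rot: [-0.016, 0.488, 0.873, 0.003]
contact_force: [0.0, 0.2, 0.5]
gripper_width: 0.899
```

Emit:
step_arm([
  [0,0,35,0],
  [0,0,25,0],
  [0,0,0,0],
])

```text
time: 49.05
tool_pos: [0.6826, -0.1297, 0.1139]
tool_rot: [-0.012, 0.488, 0.873, 0.004]
contact_force: [1.4, 0.4, -1.3]
gripper_width: 0.898
```

Emit:
step_arm([
  [0,0,-7,0],
  [0,0,-7,0],
  [0,0,-7,0],
  [0,0,-7,0],
  [0,0,-7,0],
  [0,0,-7,0],
  [0,0,-7,0],
  [0,0,-7,0],
])

```text
time: 49.85
tool_pos: [0.6861, -0.1316, 0.1819]
tool_rot: [-0.008, 0.488, 0.873, 0.005]
contact_force: [0.4, -0.3, 0.4]
gripper_width: 0.899
```

Emit:
step_arm([
  [0,0,35,0],
  [0,0,25,0],
  [0,0,0,0],
])

```text
time: 50.15
tool_pos: [0.6884, -0.1315, 0.1261]
tool_rot: [-0.004, 0.488, 0.873, 0.006]
contact_force: [-0.7, 0.3, -0.0]
gripper_width: 0.899
```

```bash
python3 h.py .679 -.1215 .07 33
```

```text
pos [ 0.6884 -0.1315  0.1261] phi 31.5 w 0.899 t 50.1 F [-0.7  0.3 -0. ] tilt [-0.0011  0.0137] n 2
[[6.4, -1.5, 28.1, -0.73], [6.4, -1.5, 28.1, -0.73]]
```

Emit:
step_arm([
  [5,2,15,-0.5],
  [5,0,20,-0.4],
  [3,0,25,0],
  [0,0,20,0],
  [0,0,8,0],
  [0,0,0,0],
])

```text
time: 50.75
tool_pos: [0.6858, -0.1169, 0.0396]
tool_rot: [-0.001, 0.48, 0.877, 0.007]
contact_force: [0.2, -0.1, -0.2]
gripper_width: 0.906
```

```bash
python3 h.py .679 -.1215 .012 32.5
```

```text
pos [ 0.6858 -0.1169  0.0396] phi 32.6 w 0.906 t 50.8 F [ 0.2 -0.1 -0.2] tilt [0.0053 0.0125] n 1
[[-0.4, -8.5, 27.5, 0.12]]
```

Emit:
step_arm([
  [0,-5,0,0],
  [0,-3,8,0],
  [0,0,12,0],
  [0,0,6,0],
  [0,0,0,0],
])

```text
time: 51.25
tool_pos: [0.6815, -0.1223, 0.0161]
tool_rot: [0.003, 0.48, 0.877, 0.007]
contact_force: [0.5, -0.1, 0.1]
gripper_width: 0.907
```

```bash
python3 h.py .679 -.1215 .012 32.5
```

```text
pos [ 0.6815 -0.1223  0.0161] phi 32.6 w 0.907 t 51.2 F [ 0.5 -0.1  0.1] tilt [0.0118 0.0105] n 1
[[2.0, -1.7, 4.1, 0.11]]
```

Emit:
step_arm([
  [2,-1,2,0],
  [0,0,1,0],
  [0,0,0,0],
  [0,0,0,0],
  [0,0,0,0],
  [0,0,0,0],
], claw=0)

```text
time: 51.85
tool_pos: [0.6799, -0.121, 0.0131]
tool_rot: [0.003, 0.48, 0.877, 0.007]
contact_force: [1.0, -0.5, -0.4]
gripper_width: 0.528
```

Emit:
step_arm([
  [0,0,-6,0],
  [0,0,-10,0],
  [0,0,-15,0],
  [0,0,-20,0],
  [0,0,-20,0],
  [0,0,-15,0],
  [0,0,-5,0],
  [0,0,0,0],
])

```text
time: 52.65
tool_pos: [0.6791, -0.1221, 0.1133]
tool_rot: [0.004, 0.48, 0.877, 0.008]
contact_force: [-0.1, 0.3, -2.2]
gripper_width: 0.53
```

```bash
python3 h.py .5013 -.2962 .11 103.4
```

```text
pos [ 0.6791 -0.1221  0.1133] phi 32.6 w 0.53 t 52.6 F [-0.1  0.3 -2.2] tilt [0.0147 0.0097] n 9
[[-5.6, -27.1, -0.1, -7.86], [-1.9, -27.6, -0.1, -7.86], [1.9, -27.6, -0.1, -7.86], [5.7, -27.1, -0.1, -7.86], [9.3, -26.0, -0.1, -7.86], [12.8, -24.5, -0.1, -7.86], [16.0, -22.5, -0.0, -7.86], [18.9, -20.1, 0.0, -7.86], [21.5, -17.3, 0.1, -7.86]]
```

Emit:
step_arm([
  [-2,-10,-2,-5.5],
  [-2,-18,-2,-5.5],
  [-1,-20,-2,-5.5],
  [1,-20,-2,-5.5],
  [3,-20,-2,-5.5],
  [5,-20,-1,-5.5],
  [7,-19,-1,-5.5],
  [9,-18,-1,-5.5],
])

```text
time: 53.45
tool_pos: [0.5692, -0.2301, 0.1163]
tool_rot: [0.001, 0.099, 0.995, 0.008]
contact_force: [-0.1, -0.6, -1.3]
gripper_width: 0.526
```

```bash
python3 h.py .5013 -.2962 .11 103.4 18
```

```text
pos [ 0.5692 -0.2301  0.1163] phi 78.7 w 0.526 t 53.5 F [-0.1 -0.6 -1.3] tilt [0.0041 0.0152] n 6
[[8.9, -13.0, 0.8, -4.12], [9.8, -12.4, 0.8, -4.12], [10.7, -11.6, 0.9, -4.12], [11.5, -10.8, 0.9, -4.12], [12.3, -10.0, 0.9, -4.12], [12.9, -9.1, 0.9, -4.12]]
```

Emit:
step_arm([
  [6,-8,0,-4.1],
  [9,-11,0,-4.1],
  [10,-11,0,-4.1],
  [11,-10,0,-4.1],
  [11,-9,0,-4.1],
  [8,-6,0,-3],
  [4,-3,0,0],
  [0,0,0,0],
])

```text
time: 54.25
tool_pos: [0.501, -0.2895, 0.1064]
tool_rot: [-0.003, -0.113, 0.994, 0.012]
contact_force: [-0.0, 0.1, -2.3]
gripper_width: 0.53
```

```bash
python3 h.py .5003 -.2962 .04 103.4 18
```

```text
pos [ 0.501  -0.2895  0.1064] phi 102.9 w 0.53 t 54.2 F [-0.   0.1 -2.3] tilt [-0.0081  0.0231] n 4
[[0.5, -2.0, 16.6, -0.11], [0.5, -2.0, 16.6, -0.11], [0.5, -2.0, 16.6, -0.11], [0.5, -2.0, 16.6, -0.11]]
```

Emit:
step_arm([
  [0,-2,10,0],
  [0,-2,15,0],
  [0,-2,15,0],
  [0,0,15,0],
  [0,0,12,0],
  [0,0,8,0],
  [0,0,4,0],
  [0,0,0,0],
])

```text
time: 55.05
tool_pos: [0.501, -0.2907, 0.0166]
tool_rot: [-0.005, -0.113, 0.994, 0.014]
contact_force: [-0.9, -0.1, -1.5]
gripper_width: 0.529
```

```bash
python3 h.py .5003 -.2962 .0165 103.4 18
```

```text
pos [ 0.501  -0.2907  0.0166] phi 102.9 w 0.529 t 55.0 F [-0.9 -0.1 -1.5] tilt [-0.0124  0.0272] n 1
[[1.9, -5.2, -0.0, -0.46]]
```

Emit:
step_arm([
  [0,0,1.5,0],
  [0,0,1,0],
])

```text
time: 55.25
tool_pos: [0.502, -0.2914, 0.0166]
tool_rot: [-0.004, -0.113, 0.994, 0.014]
contact_force: [0.4, -0.8, -1.8]
gripper_width: 0.532
```

Emit:
step_arm([
  [0,0,1,0],
  [0,0,1,0],
])

```text
time: 55.45
tool_pos: [0.5029, -0.2918, 0.0164]
tool_rot: [-0.003, -0.113, 0.994, 0.013]
contact_force: [-3.5, 3.0, 6.4]
gripper_width: 0.531
```

Contact again at about 6 N, so I release and rise.

Emit:
step_arm([
  [0,0,0,0],
  [0,0,0,0],
  [0,0,0,0],
  [0,0,0,0],
], claw=78)

```text
time: 55.85
tool_pos: [0.5041, -0.2929, 0.0175]
tool_rot: [-0.002, -0.113, 0.994, 0.012]
contact_force: [0.2, 0.6, 0.7]
gripper_width: 0.779
```

Emit:
step_arm([
  [0,0,-5,0],
  [0,0,-10,0],
  [0,0,-15,0],
  [0,0,-20,0],
  [0,0,-25,0],
  [0,0,-25,0],
  [0,0,-10,0],
  [0,0,0,0],
])

```text
time: 56.65
tool_pos: [0.5058, -0.2964, 0.1386]
tool_rot: [0.0, -0.113, 0.994, 0.01]
contact_force: [-0.0, -0.4, 0.1]
gripper_width: 0.785
```

```bash
python3 - <<'E'
from h import *
s=state(); im,d=grab_frame("wrist"); X=cloud("wrist",d,s); cv2.imwrite("pics/p4.png",im[::2,::2,::-1])
m=(np.hypot(X[...,0]-.501,X[...,1]+.293)<.045)&(X[...,2]>.072)&(X[...,2]<.09); P=X[m]
print(len(P),cv2.minAreaRect(P[:,:2].astype(np.float32)*1000),P[:,2].mean(),P[:,2].std())
plan(.679,.1160,.12,103.4,28)
E
```

```text
2520 ((501.2010192871094, -291.7063293457031), (29.429105758666992, 45.971832275390625), 13.008966445922852) 0.08267741577832265 0.0021606546764749678
pos [ 0.5056 -0.2962  0.1379] phi 102.9 w 0.786 t 56.7 F [ 0.6 -0.1 -0.2] tilt [-0.0028  0.0199] n 16
[[-16.3, 22.7, 1.6, -0.03], [-16.3, 22.6, 1.6, -0.03], [-16.4, 22.6, 1.6, -0.03], [-16.4, 22.6, 1.6, -0.03], [-16.4, 22.6, 1.6, -0.03], [-16.4, 22.6, 1.6, -0.03], [-16.4, 22.6, 1.6, -0.03], [-16.4, 22.6, 1.6, -0.03], [-16.4, 22.6, 1.6, -0.03], [-16.4, 22.6, 1.6, -0.03], [-16.4, 22.6, 1.6, -0.03], [-16.5, 22.6, 1.6, -0.03], [-16.5, 22.6, 1.6, -0.03], [-16.5, 22.5, 1.6, -0.03], [-16.5, 22.5, 1.6, -0.03], [-16.5, 22.5, 1.6, -0.03]]
```

View pics/p4.png

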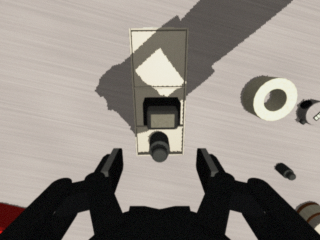

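The view shows the stamp in the middle bay at about (162,112) and the large weight in the smallest bay at (158,145), both upright. Now the wide jar.

Emit:
step_arm([
  [-8,11,0,0],
  [-14,20,0,0],
  [-16,23,0,0],
  [-16,23,0,0],
  [-16,23,0,0],
  [-16,23,0,0],
  [-16,23,0,0],
  [-16,23,0,0],
], claw=100)

```text
time: 57.5
tool_pos: [0.5788, -0.0916, 0.1281]
tool_rot: [-0.009, -0.11, 0.994, 0.017]
contact_force: [1.3, -0.2, 0.1]
gripper_width: 0.998
```

Emit:
step_arm([
  [-16,23,0,0],
  [-16,23,0,0],
  [-16,23,0,0],
  [-16,23,0,0],
  [-16,23,0,0],
  [-14,20,0,0],
  [-8,12,0,0],
  [0,0,0,0],
])

```text
time: 58.3
tool_pos: [0.6384, 0.0936, 0.1157]
tool_rot: [-0.022, -0.114, 0.993, 0.021]
contact_force: [-0.5, 0.4, -0.6]
gripper_width: 0.997
```

```bash
python3 w.py jw .679 .1160 .044 .05;  python3 h.py .679 .116 .05 103.4
```

```text
4414 [0.6768 0.1169 0.0501] [0.6786 0.1174] 0.052573302832448154
pos [0.638  0.0927 0.1154] phi 103.0 w 1.003 t 58.4 F [ 0.4  0.3 -1.4] tilt [-0.0485  0.0361] n 2
[[-23.9, 5.2, 32.1, -0.2], [-23.9, 5.1, 32.1, -0.2]]
```

Emit:
step_arm([
  [-10,3,5,0],
  [-15,4,15,0],
  [-12,2,20,0],
  [-5,0,20,0],
  [0,0,0,0],
])

```text
time: 58.85
tool_pos: [0.6758, 0.1096, 0.051]
tool_rot: [-0.022, -0.111, 0.993, 0.02]
contact_force: [-0.7, 0.2, -0.1]
gripper_width: 0.999
```

Emit:
step_arm([
  [0,0,-7,0],
  [0,0,-7,0],
  [0,0,-7,0],
  [0,0,-7,0],
  [0,0,-7,0],
  [0,0,-7,0],
  [0,0,-7,0],
  [0,0,-7,0],
])

```text
time: 59.65
tool_pos: [0.6808, 0.1054, 0.1173]
tool_rot: [-0.018, -0.109, 0.994, 0.02]
contact_force: [0.2, -0.3, 0.5]
gripper_width: 1.001
```

Emit:
step_arm([
  [0,0,35,0],
  [0,0,25,0],
  [0,0,0,0],
])

```text
time: 59.95
tool_pos: [0.6817, 0.1077, 0.0616]
tool_rot: [-0.014, -0.109, 0.994, 0.019]
contact_force: [-1.0, -0.3, -1.1]
gripper_width: 1.007
```

Emit:
step_arm([
  [0,0,-7,0],
  [0,0,-7,0],
  [0,0,-7,0],
  [0,0,-7,0],
  [0,0,-7,0],
  [0,0,-7,0],
  [0,0,-7,0],
  [0,0,-7,0],
])

```text
time: 60.75
tool_pos: [0.6866, 0.1056, 0.1294]
tool_rot: [-0.01, -0.109, 0.994, 0.019]
contact_force: [0.7, -0.2, -0.3]
gripper_width: 0.998
```

Emit:
step_arm([
  [0,0,35,0],
  [0,0,25,0],
  [0,0,0,0],
])

```text
time: 61.05
tool_pos: [0.6883, 0.1078, 0.0736]
tool_rot: [-0.006, -0.109, 0.994, 0.019]
contact_force: [-0.2, 0.4, -0.6]
gripper_width: 0.998
```

```bash
python3 h.py .679 .116 .05 103.4
```

```text
pos [0.6883 0.1078 0.0736] phi 102.6 w 0.998 t 61.0 F [-0.2  0.4 -0.6] tilt [-0.0165  0.036 ] n 1
[[7.1, 9.1, 24.0, -0.84]]
```

Emit:
step_arm([
  [5,5,0,-0.5],
  [4,5,5,-0.3],
  [0,0,15,0],
  [0,0,10,0],
  [0,0,0,0],
])

```text
time: 61.55
tool_pos: [0.6776, 0.1178, 0.0461]
tool_rot: [-0.004, -0.117, 0.993, 0.019]
contact_force: [0.9, -0.4, -0.6]
gripper_width: 0.996
```

```bash
python3 h.py .679 .1185 -.022 103.4
```

```text
pos [0.6776 0.1178 0.0461] phi 103.5 w 0.996 t 61.5 F [ 0.9 -0.4 -0.6] tilt [-0.012   0.0363] n 2
[[-0.9, -1.1, 34.0, 0.04], [-0.9, -1.1, 34.0, 0.04]]
```

Emit:
step_arm([
  [0,0,15,0],
  [0,-1,20,0],
  [0,-1,15,0],
  [0,0,10,0],
  [0,0,4,0],
  [0,0,0,0],
])

```text
time: 62.15
tool_pos: [0.6776, 0.1179, -0.0231]
tool_rot: [-0.004, -0.117, 0.993, 0.019]
contact_force: [0.2, 0.2, -0.3]
gripper_width: 1.001
```

```bash
python3 h.py .679 .1185 -.022 103.4
```

```text
pos [ 0.6776  0.1179 -0.0231] phi 103.4 w 1.001 t 62.1 F [ 0.2  0.2 -0.3] tilt [-0.0122  0.0362] n 1
[[-1.5, 0.3, -1.1, 0.05]]
```

Emit:
step_arm([
  [0,0,0,0],
  [0,0,0,0],
  [0,0,0,0],
  [0,0,0,0],
  [0,0,0,0],
  [0,0,0,0],
], claw=0)

```text
time: 62.75
tool_pos: [0.6795, 0.1182, -0.0201]
tool_rot: [-0.002, -0.117, 0.993, 0.019]
contact_force: [-0.2, 0.1, -0.6]
gripper_width: 0.702
```

Emit:
step_arm([
  [0,0,-6,0],
  [0,0,-10,0],
  [0,0,-18,0],
  [0,0,-25,0],
  [0,0,-30,0],
  [0,0,-30,0],
  [0,0,-20,0],
  [0,0,0,0],
])

```text
time: 63.55
tool_pos: [0.6816, 0.1126, 0.1327]
tool_rot: [0.001, -0.117, 0.993, 0.018]
contact_force: [0.7, -0.2, -1.4]
gripper_width: 0.703
```

```bash
python3 h.py .4196 -.3156 .11 103.4 30
```

```text
pos [0.6816 0.1126 0.1327] phi 103.5 w 0.703 t 63.5 F [ 0.7 -0.2 -1.4] tilt [-0.0033  0.0366] n 17
[[20.9, -20.9, 0.5, 0.0], [20.9, -20.9, 0.5, 0.0], [20.9, -20.9, 0.5, 0.0], [20.8, -20.9, 0.5, 0.0], [20.8, -21.0, 0.5, 0.0], [20.8, -21.0, 0.5, 0.0], [20.8, -21.0, 0.5, 0.0], [20.8, -21.0, 0.5, 0.0], [20.8, -21.0, 0.5, 0.0], [20.8, -21.0, 0.5, 0.0], [20.8, -21.0, 0.5, 0.0], [20.8, -21.0, 0.5, 0.0], [20.8, -21.0, 0.5, 0.0], [20.8, -21.0, 0.5, 0.0], [20.8, -21.0, 0.5, 0.0], [20.8, -21.0, 0.5, 0.0], [20.8, -21.0, 0.5, 0.0]]
```

Emit:
step_arm([
  [10,-10,0,0],
  [18,-18,0,0],
  [21,-21,0,0],
  [21,-21,0,0],
  [21,-21,0,0],
  [21,-21,0,0],
  [21,-21,0,0],
  [21,-21,0,0],
])

```text
time: 64.35
tool_pos: [0.5551, -0.08, 0.1176]
tool_rot: [-0.006, -0.119, 0.993, 0.019]
contact_force: [-0.1, -0.3, -2.2]
gripper_width: 0.708
```

Emit:
step_arm([
  [21,-21,0,0],
  [21,-21,0,0],
  [21,-21,0,0],
  [21,-21,0,0],
  [21,-21,0,0],
  [18,-18,0,0],
  [12,-12,0,0],
  [0,0,0,0],
])

```text
time: 65.15
tool_pos: [0.4347, -0.2499, 0.0996]
tool_rot: [-0.016, -0.116, 0.993, 0.025]
contact_force: [-0.2, 0.1, -1.7]
gripper_width: 0.704
```

```bash
python3 h.py .4196 -.3156 .11 103.4 30
```

```text
pos [ 0.4347 -0.2499  0.0996] phi 103.3 w 0.704 t 65.2 F [-0.2  0.1 -1.7] tilt [-0.0382  0.0457] n 3
[[10.0, -19.9, -4.3, -0.05], [10.1, -19.9, -4.3, -0.05], [10.1, -19.9, -4.3, -0.05]]
```

Emit:
step_arm([
  [6,-11,0,0],
  [8,-16,0,0],
  [7,-16,0,0],
  [5,-10,0,0],
  [2,-5,0,0],
  [0,0,0,0],
])

```text
time: 65.75
tool_pos: [0.4177, -0.3145, 0.0934]
tool_rot: [-0.018, -0.116, 0.993, 0.027]
contact_force: [-0.2, 0.4, -2.1]
gripper_width: 0.703
```

```bash
python3 h.py .4196 -.3156 .02 103.4 30
```

```text
pos [ 0.4177 -0.3145  0.0934] phi 103.3 w 0.703 t 65.8 F [-0.2  0.4 -2.1] tilt [-0.0423  0.0498] n 3
[[-1.2, -1.9, 24.4, -0.02], [-1.2, -1.9, 24.4, -0.02], [-1.2, -1.9, 24.4, -0.02]]
```

Emit:
step_arm([
  [0,-1,10,0],
  [-1,-1,15,0],
  [-1,-1,18,0],
  [-1,-1,18,0],
  [0,-1,15,0],
  [0,0,8,0],
  [0,0,4,0],
  [0,0,0,0],
])

```text
time: 66.55
tool_pos: [0.4175, -0.3091, -0.0046]
tool_rot: [-0.019, -0.119, 0.992, 0.03]
contact_force: [-0.1, 1.0, -1.8]
gripper_width: 0.699
```

```bash
python3 h.py .4196 -.3156 -.016 103.4 30
```

```text
pos [ 0.4175 -0.3091 -0.0046] phi 103.6 w 0.699 t 66.5 F [-0.1  1.  -1.8] tilt [-0.0455  0.0545] n 1
[[-0.8, -7.5, 10.9, 0.17]]
```

Emit:
step_arm([
  [0,-4,1,0],
  [0,-3,3,0],
  [0,-1,3,0],
  [0,0,3,0],
  [0,0,0,0],
])

```text
time: 67.05
tool_pos: [0.4209, -0.3187, -0.0134]
tool_rot: [-0.018, -0.119, 0.992, 0.028]
contact_force: [-0.4, 0.4, -1.2]
gripper_width: 0.703
```

```bash
python3 h.py .4196 -.3156 -.016 103.4 30
```

```text
pos [ 0.4209 -0.3187 -0.0134] phi 103.6 w 0.703 t 67.0 F [-0.4  0.4 -1.2] tilt [-0.0419  0.0508] n 1
[[0.4, 3.2, 2.8, 0.18]]
```

Emit:
step_arm([
  [0,1,2,0],
  [0,0,1.5,0],
])

```text
time: 67.25
tool_pos: [0.4207, -0.3178, -0.0167]
tool_rot: [-0.018, -0.119, 0.992, 0.027]
contact_force: [-0.3, 1.1, -0.9]
gripper_width: 0.706
```

Emit:
step_arm([
  [0,0,1.5,0],
  [0,0,1,0],
])

```text
time: 67.45
tool_pos: [0.4207, -0.3179, -0.018]
tool_rot: [-0.018, -0.119, 0.992, 0.027]
contact_force: [-3.5, 3.6, 10.0]
gripper_width: 0.702
```

Emit:
step_arm([
  [0,0,0,0],
  [0,0,0,0],
  [0,0,0,0],
  [0,0,0,0],
], claw=92)

```text
time: 67.85
tool_pos: [0.4215, -0.3186, -0.0171]
tool_rot: [-0.017, -0.119, 0.992, 0.027]
contact_force: [0.9, 0.3, -0.9]
gripper_width: 0.918
```

Emit:
step_arm([
  [0,0,-5,0],
  [0,0,-10,0],
  [0,0,-15,0],
  [0,0,-25,0],
  [0,0,-30,0],
  [0,0,-30,0],
  [0,0,-30,0],
  [0,0,-10,0],
])

```text
time: 68.65
tool_pos: [0.4278, -0.3261, 0.1488]
tool_rot: [-0.017, -0.119, 0.992, 0.026]
contact_force: [0.5, 0.6, 0.0]
gripper_width: 0.922
```

Emit:
step_arm([
  [10,20,-10,0],
  [15,35,-10,0],
  [15,40,-5,0],
  [15,40,0,0],
  [15,40,0,0],
  [10,30,0,0],
  [5,15,0,0],
  [0,0,0,0],
])

```text
time: 69.45
tool_pos: [0.2907, -0.1287, 0.1922]
tool_rot: [-0.014, -0.118, 0.993, 0.023]
contact_force: [0.2, 0.2, 0.4]
gripper_width: 0.919
```

```bash
python3 - <<'E'
from h import *
print(state()["tool_pos"],state()["time"])
im,d=grab_frame("top"); X=cloud("top",d); side,ds=grab_frame("side")
cv2.imwrite("pics/fin.png",np.hstack([cv2.resize(im[130:340,120:520],(500,262),interpolation=cv2.INTER_CUBIC),cv2.resize(side,(300,262))])[...,::-1])
def fit(c,yaw):
    m=(np.hypot(X[...,0]-c[0],X[...,1]-c[1])<.135)&(X[...,2]>.0095)&(X[...,2]<.017); P=X[m][:,:2]
    a=math.radians(yaw); R=np.array([[math.cos(a),math.sin(a)],[-math.sin(a),math.cos(a)]]); Q=(P-c)@R.T
    e=np.percentile(Q,[1.5,98.5],axis=0); return np.array(c)+e.mean(0)@R,R,np.diff(e,axis=0)
T3=fit((.485,-.300),13.4); T2=fit((.480,.286),-13.5); print(T3[0],T3[2],T2[0],T2[2])
for n,c,r,h,T in [("jar_wide",(.42,-.316),.05,.045,T3),("stamp",(.501,-.292),.045,.072,T3),("wl",(.568,-.28),.03,.055,T3),("jar_slim",(.4555,.2917),.04,.07,T2),("wm",(.517,.2785),.03,.04,T2),("ws",(.5765,-.0075),.05,.03,None),("roll",(.4395,-.112),.06,.035,None),("tally",(.4469,-.0111),.05,.016,None)]:
    m=(np.hypot(X[...,0]-c[0],X[...,1]-c[1])<r)&(X[...,2]>h)&(X[...,2]<.095); P=X[m]
    if len(P)<10: print(n,"few",len(P)); continue
    q=np.array(cv2.minEnclosingCircle(P[:,:2].astype(np.float32))[0])
    A=np.c_[P[:,:2]-P[:,:2].mean(0),np.ones(len(P))]; g=np.linalg.lstsq(A,P[:,2],rcond=None)[0]
    print(n,len(P),q.round(4),"z",np.median(P[:,2]).round(4),"slope",g[:2].round(3),"tray xy",((q-T[0])@T[1].T).round(4) if T else "")
E
```

```text
[ 0.29066334 -0.12873671  0.19218393] 69.45
[ 0.48458027 -0.30018518] [[0.22902019 0.09623471]] [0.48032661 0.28576674] [[0.12461168 0.09619306]]
jar_wide 820 [ 0.423 -0.321] z 0.0538 slope [ 0.003 -0.015] tray xy [-0.0647 -0.006 ]
stamp 388 [ 0.5015 -0.292 ] z 0.0836 slope [ 0.007 -0.049] tray xy [0.0184 0.0041]
wl 158 [ 0.5686 -0.2811] z 0.0671 slope [ 0.026 -0.058] tray xy [ 0.0862 -0.0009]
jar_slim 455 [0.4565 0.2907] z 0.0811 slope [0.005 0.055] tray xy [-0.0243 -0.0008]
wm 84 [0.518  0.2768] z 0.0496 slope [0.071 0.082] tray xy [0.0387 0.0001]
ws 45 [ 0.5712 -0.0088] z 0.0373 slope [0.043 0.108] tray xy 
roll 796 [ 0.4391 -0.112 ] z 0.0407 slope [-0.002 -0.003] tray xy 
tally 416 [ 0.4477 -0.0114] z 0.0225 slope [0.006 0.01 ] tray xy
```

View pics/fin.png

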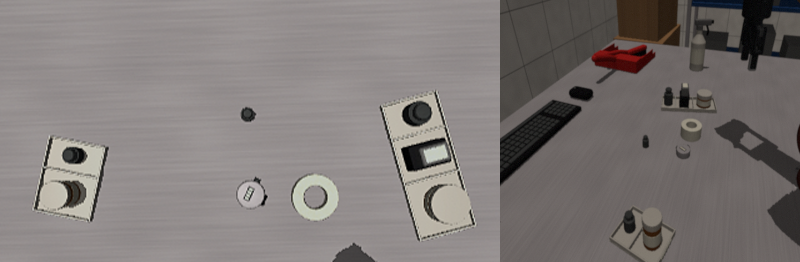

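All five stand in their bays at the right heights, the trays have not moved and the arm is clear. I'm handing the job in.

```bash
python3 -c "
from plant import *; print(job_done()); print(state()['time'])"
```

```text
the job is handed in; nothing more can be done
None
the job is handed in; nothing more can be done
```

Both kits are made up and the job is handed in, finished at about 69.5 s of the 136 s allowed. No verdict is reported.

**Final top-camera check (mm):**

| Thing | Tray | x, y in the tray | Top height, measured / expected |
|---|---|---|---|
| Wide jar | three-bay | -64.7, -6 | 53.8 / 53 |
| Date stamp | three-bay | 18.4, 4 | 83.6 / 83 |
| Large weight | three-bay | 86.2, -1 | 67.1 / 67 |
| Slim jar | two-bay | -24.3, -1 | 81.1 / 81 |
| Middle weight | two-bay | 38.7, 0 | 49.6 / 50 |

- **Placement:** every centre is inside its bay limits, every top height matches its thing standing flat on the floor, and the arm ended clear of everything.
- **Trays and remaining stock:** the trays, label roll and tally counter measured within 1 mm of where they started. The smallest weight measured about 5 mm off, from only about 45 pixels. The arm never went near it at low height, and the limit is 30 mm.

**What failed or disagreed:**
- **First grasp:** it closed on air above the middle weight. Both cameras showed the fingertips about 37 mm behind the reported tool point, so I subtracted that from the z of every later grasp.
- **Tool tilt:** moves gradually tilted the tool, up to 0.09 rad. I worked it back with fast-down, slow-up cycles before gripping the large weight, the stamp and the wide jar. The slim jar and the wide jar were still set down with the tool tilted about 0.06 rad; both settled upright on release.
- **Upright check:** slopes fitted to the tops read 0.05 to 0.11 on the large and middle weights, and on the smallest weight, which was never moved. I put that down to too few pixels and edge points, and relied on the pictures and the heights to judge them upright.

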